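Load and clamp the plate shaker

ROBOT

A 7-joint arm with a two-finger parallel gripper is mounted at the origin on a cart in front of the work surface, level with it; the furniture and walls round the work are solid. World frame = base frame: x ahead of the robot, y to its left, z up, the work surface at z = 0. Lengths are in m, angles in degrees, forces in N, time in s.
With the tool pointing down it reaches from about 0.425 to 0.95 m from the base axis. Payload 16.7 kg.
Tool frame: the origin (TCP) lies midway between the tips of the shut fingers; the grasp point (between the pads) lies 19 mm behind it; z points along the fingers, y is the line along which they close (so a half turn about z gives the same grasp; the last joint's range is limited). The gripper opens to 94 mm and grips with 3 to 60 N. Pads are 16 mm wide; open, the fingers measure 119 mm over their backs; the gripper's body (75 mm by 177 mm) begins 78 mm behind the grasp point.
Start: joints at [-71.591, 24.414, 4.234, 92.017, -1.954, 63.644, -3.845], TCP at [0.306, 0.602, 0.205] pointing down, gripper open.
Joint ranges: [-163.25, 163.25], [-28.42, 122.38], [-70.27, 78.77], [12.13, 141.07], [-58.53, 238.53], [9.26, 117.41], [-156.51, 156.51]. Speed limits (degrees/s): [108.29, 108.29, 136.94, 136.94, 172.46, 172.46, 172.46].

INTERFACE

Orientations are given as a 3x3 rotation matrix whose columns are the frame's x, y, z axes.
In Python, from station import readout, eyes, finish_job, models gives the robot as it stands.
- The arm moves only by the tool step_arm, never from a script. Its argument "commands" is a list of rows, each a list of 7 numbers: the opening in per cent of the stroke, from 0 (shut) to 100 (fully open), then the shift along the tool's x, y, z in m, then the turn, a rotation vector about the tool's x, y, z in degrees. In form: [[fingers, tx, ty, tz, rx, ry, rz], ...]. A call has 1 to 20 rows; each row shifts and turns the commanded pose from where the row before left it, along the tool's axes as they then stand; what a row does not reach is not made up. A row lasts 1/8 s, in which the tool goes at most 62.5 mm and 10.7 degrees, less where a joint would pass 70% of its speed; a pose out of reach is approached as far as the arm can. A call is refused whole if a number of a shift passes 0.0625 or a number of a turn 10.7, either way. A call with a gripper value outside its range is refused whole. The fingers move at their own pace and stop on an object; the grip force is fixed at half the most. Time passes only in rows, so rows that do not move let the fingers close. It gives the time, the measured TCP pose, the force, the opening and the grip force at its end, in the units of the state.
- readout.state(): the state, without advancing time (a new reading comes with each control period).
- eyes.snapshot(name): name is "scene" or "top"; returns a dict with "color" (480x640x3 uint8, red, green, blue), "vertical_fov" (degrees; the focal length in pixels is half the picture's height over the tangent of half this angle, whatever the lens; pixels are square), "cx", "cy" (the principal point, pixels), "origin" and "attitude" of the camera in the world. Camera axes: x right, y down, z forward; pixel columns grow to the right and rows downward; lengths in m; the calibration is good to about 2 mm. A picture is of the moment at which its call begins. There is no depth.
- finish_job(): hands the job in; it is judged then, once.
Trained networks look in a picture, given as the dict that the camera call returned (one of the last four; its "shot" number tells which), for a name from the list of things; names that differ only in an ending like _2 or _b are one class to them, and where a whole thing is asked for, a point or a joint stands for the part that bears it (a point fixed in the world has none). Each returns a list of dicts, best first, with "confidence" (0 to 1); they miss things now and then, are a little off and sometimes report something else, mostly with a low value. They report only what shows in the picture. A call takes as long as a camera call.
- models.find_in(picture, label): "xyz" ([x, y, z] in m, in world coordinates, good to about 4 mm: the middle of the surface that is visible of it).
- models.outline_of(picture, label): "region" (480x640 bool, what is visible of it).
The state is a dict: "time_s": time; "joints": joint angles; "qvel": joint speeds; "tau": joint torques, N m; "eef_pos": TCP position; "eef_rot": TCP orientation; "force": force on the tool from outside, world axes, zero at the start; "torque": the same for the moment, N m; "finger_gap": finger opening in m; "gripper_force": force on a finger pad.
Only numpy, scipy, OpenCV 4.12 (cv2) and the standard library are available. Lean on these libraries where they do the work, as an engineer would, in place of code of your own. Each camera call takes 0.05 s, during which the arm holds its last target. There are 200 camera calls.

TASK

Load the plate shaker: take the parked cover off its nest, stack all the well blocks on the nest with their cut corners matched, so that each skirt drops right down over the one below, and close the stack with the cover in the same way. Then put the clamp handle on the spindle, turned so that its keyway drops right down over the key, and turn it clockwise to the stop so that the pad presses on the bottom block. Last, lift the handle off again (no key stays in a machine about to run) and stand it upright on the bench; leave pen, timer and tweezers where they lie.

Things in the scene. Friction and masses are not known exactly. Their poses are not given: they have to be found in the camera images.
- shaker: bench plate shaker, fixed: white housing 206 x 112 mm under an aluminium platform 200 x 108 mm whose top is 74 mm above the bench. Origin: centre of its underside; x runs along its length from the clamp end (grey cam box with the upright spindle, nearest the robot) to the nest end
- nest (a point): where the origin of the bottom block (or cover) comes to stand when seated: 74.5 mm above the bench, 55 mm to the shaker's +x; axes as the shaker's. Here lies a dark raised pad of the same chamfered shape as the blocks' tops (73.6 x 49.6 x 7.5 mm), cut corners at +x. A block fits with its x along this x; the next ones each stand 22.5 mm higher
- block_0: white 24-well block, body 82 x 58 mm with 14 mm chamfers on both corners of its +x end (-x corners square). Origin: centre of underside, z up. Hollow skirt 0 to 7 mm flaring to 86 x 62 mm at the foot; upright sides 7 to 22 mm high, gripped across the 58 mm width with the fingertips 9 mm above the foot; then a raised top 73.6 x 49.6 x 7.5 mm, chamfered alike. 0.11 to 0.22 kg. May be absent
- block_1: block as block_0. The skirt drops over the raised top of the one below with 3 mm play all round at its mouth and 1.2 mm at its root; seated, a block stands 22.5 mm above the one below. Turned end for end it does not drop and stays about 7 mm too high. May be absent
- block_2: block as block_0; may be absent
- block_3: block as block_0; may be absent
- cover: grey flat cover with the same chamfered outline and skirt as the blocks: 86 x 62 mm at the foot, 82 x 58 mm at its upright sides (7 to 19 mm high), 19 mm high in all, flat on top. Origin: centre of its underside; x towards its chamfered end. Starts parked on the nest; on the stack its origin comes 22.5 mm above that of the top block. 0.12 kg
- clamp_handle: T-shaped clamp handle, 90 mm high, on an octagonal steel socket (36 mm across and high). Origin: centre of underside, z up. Bore for the 14 mm spindle (1.2 mm play); keyway: a 7.4 mm slot through the socket's wall on its -x side, open below, a small pin above it. On top a black crossbar along y, 78 mm long, 14 mm thick (grip across x), 20 mm high, middle 80 mm above the origin. 0.18 to 0.29 kg
- spindle_seat (a point): on the spindle's axis at the top of the seat washer, 90 mm above the bench and 68 mm to the shaker's -x: the handle's origin comes here when it is fully down
- spindle_tip (a point): top of the upright steel spindle, 33 mm above the seat, 14 mm across. Its frame turns with the spindle: the key, 5 mm wide, stands out on this -x side to 11 mm from the axis, from the seat up to 20 mm above it. The handle fits with its x along this x (within about 0.12 rad); wrongly turned it stops on the key, 20 mm too high
- spindle (a joint): angle of the spindle, rad: 0 clamp open, grows as it is turned clockwise seen from above, hard stop at 1.3 (clamped). Stiff by friction (about 0.15 Nm), stays where it is left. Each radian moves the jaw 8 mm towards the nest; play in the keyway adds up to 0.13 rad to the handle's turn each way
- clamp_pad (a joint): how far the jaw's black spring pad is pushed back into the jaw, m: 0 free, several mm with the clamp turned to its stop against a seated block (0.7 N per mm). Open, the pad stands about 6 mm clear of a seated block's square end
- pen: marker pen, 135 mm, lying at the bench's front edge; bystander
- timer: small white timer, 62 x 66 x 20 mm, at the front edge; bystander
- tweezers: tweezers, 115 mm, at the front edge; bystander
- feeder: fixed machine, always in the same place, an obstacle: tower with a blue hopper, x 0.53 to 0.77, y -0.06 to 0.12, up to z 0.40, and a low pan beside it (x 0.58 to 0.77, y 0.12 to 0.29, up to z 0.06). Pass in front of it. The bench top starts at x 0.34 and spans y -0.36 to 0.59; behind x 0.69 on the right stand bottles and a rack

How it is judged:
By the outcome, as a careful person would: the job done as asked, in the order asked, and still so for the second after the job is handed in, with the robot touching nothing.
Of block_0, block_1, block_2, block_3 only 2 to 4 are there at a start; the rules pass over those that are not, and their reading is None.
At some moment in a run one of block_0, block_1, block_2, block_3 may be knocked a few centimetres aside while the robot is not near it.
It also fails if it takes over 210 s, if anything falls off the work surface, if the arm or the gripper's body presses on something with over 40 N, if the wrist force passes 120 N, or if a joint passes its speed limit or range.

## Working session

There is one attempt and no reset: what is moved stays moved. The work goes in short steps, Python scripts to look and compute and a tool call to move; the robot and the scene stay as the last step left them, time stands still between calls to the robot, and variables do not carry over. Pictures are saved under pics/ and viewed, at most 14 in all, crops included, and the job is handed in when it is done.

Besides the shell and the picture viewer there is one more tool, called after "Call:" as name([rows], argument=value, ...), one row to a line, values as JSON. step_arm: Moves the arm, as the interface text tells. Its arguments: {"type":"object","properties":{"commands":{"type":"array","items":{"type":"array","items":{"type":"number"}}}},"required":["commands"]}

```bash
mkdir -p pics; ls
cat > h.py <<'E'
import numpy as np, cv2
from station import readout, eyes, finish_job, models
def snap(n,f=None):
    p=eyes.snapshot(n)
    if f: cv2.imwrite('pics/'+f,p['color'][:,:,::-1])
    return p
def ray(p,u,v):
    f=240/np.tan(np.radians(p['vertical_fov'])/2)
    d=np.array([(u-p['cx'])/f,(v-p['cy'])/f,1.]); R=np.array(p['attitude'])
    return np.array(p['origin']),R@d
def at(p,u,v,z):
    o,d=ray(p,u,v); return o+d*(z-o[2])/d[2]
def proj(p,X):
    f=240/np.tan(np.radians(p['vertical_fov'])/2)
    c=np.array(p['attitude']).T@(np.array(X)-np.array(p['origin']))
    return f*c[0]/c[2]+p['cx'],f*c[1]/c[2]+p['cy']
E
python3 - <<'E'
from h import *
np.set_printoptions(precision=4,suppress=True)
s=readout.state(); print(s)
for n in('top','scene'):
    p=snap(n,n+'0.png'); print(n,p['vertical_fov'],p['cx'],p['cy'],p['origin'],p['attitude'])
    for l in('block_0','cover','clamp_handle','shaker','spindle_tip','nest','pen','timer','tweezers'):
        try:
            for r in models.find_in(p,l): print(l,np.array(r['xyz']),round(r['confidence'],2))
        except Exception as e: print(l,e)
E
```

```text
pics
{'time_s': 0.0, 'joints': array([-71.591 ,  24.4501,   4.2327,  92.0513,  -1.9541,  63.6448,
        -3.8432]), 'qvel': array([ 0.0115, -0.0615, -0.0275, -0.0042,  0.0863,  0.1049, -0.083 ]), 'tau': array([  0.0012, -93.5825,   3.6671, -45.4215,  -0.0489,   0.0197,
         0.    ]), 'eef_pos': array([0.306 , 0.6012, 0.2048]), 'eef_rot': array([[-0.8912,  0.4536, -0.0005],
       [ 0.4536,  0.8912, -0.0012],
       [-0.0001, -0.0013, -1.    ]]), 'force': array([ 0.0214, -0.8035, -0.2514]), 'torque': array([ 0.01  , -0.0286,  0.0555]), 'gripper_force': 0.0, 'finger_gap': 0.09402183067312159}
top 49.42127664520791 315.6277519069006 239.32271409225396 [0.2656 0.0962 1.4205] [[ 0.0077 -0.9834  0.1812]
 [-0.9997 -0.003   0.0261]
 [-0.0252 -0.1813 -0.9831]]
block_0 [0.4406 0.0246 0.02  ] 0.83
block_0 [ 0.6268 -0.2745  0.0268] 0.69
block_0 [ 0.459  -0.2889  0.0243] 0.55
cover [0.522  0.4052 0.0949] 0.8
clamp_handle [0.4336 0.1397 0.088 ] 0.58
clamp_handle [0.4875 0.3786 0.0853] 0.24
shaker [0.4565 0.3478 0.0753] 0.61
spindle_tip [0.5209 0.4035 0.0913] 0.58
nest [0.461  0.3481 0.0768] 0
[... 164 characters left out ...]
.0058] 0.59
scene 53.135747668950195 319.28875082647085 244.71601619929632 [-0.2077 -0.7519  0.857 ] [[ 0.7702 -0.3594  0.5268]
 [-0.6375 -0.4099  0.6524]
 [-0.0185 -0.8383 -0.5449]]
block_0 [0.4408 0.0055 0.0269] 0.86
block_0 [ 0.448  -0.3024  0.028 ] 0.68
block_0 [ 0.4521 -0.1496  0.025 ] 0.67
block_0 [ 0.6058 -0.2896  0.0282] 0.65
cover [0.5179 0.4002 0.0936] 0.8
clamp_handle [0.4286 0.1394 0.057 ] 0.84
shaker [0.4369 0.3213 0.0757] 0.78
spindle_tip [0.4299 0.3185 0.1123] 0.42
nest [0.4398 0.322  0.0736] 0.95
pen [ 0.3615 -0.0723  0.0124] 0.74
timer [0.3976 0.5097 0.0191] 0.58
timer [ 0.454  -0.1473  0.0251] 0.15
tweezers [ 0.3633 -0.2352  0.0046] 0.63
tweezers [0.4393 0.0041 0.0282] 0.17
```

View pics/top0.png

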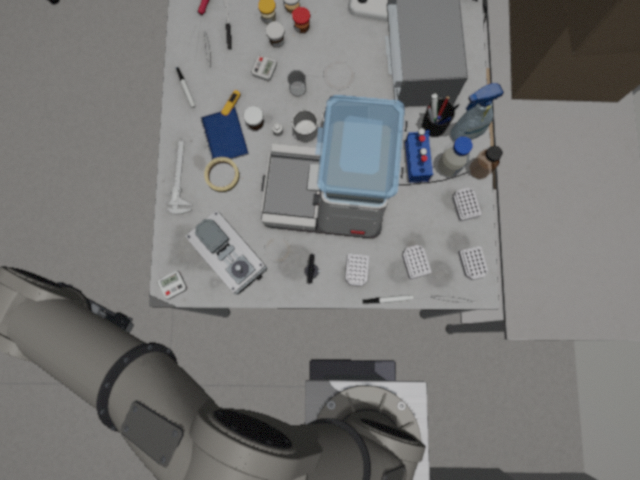

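View pics/scene0.png

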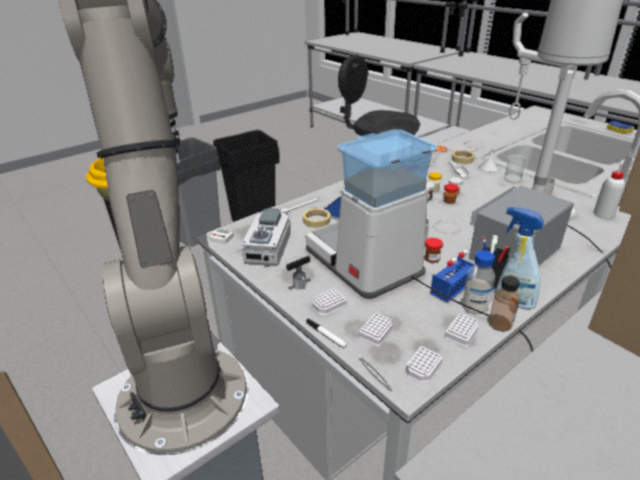

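Run:
```python
from h import *
p=snap('top'); c=p['color']
t=[]
for u,v,w in[(357,269,25),(416,261,25),(474,262,25),(468,204,25),(227,252,50),(311,268,25)]:
    t.append(cv2.resize(c[v-w:v+w,u-w:u+w],(266,266),interpolation=cv2.INTER_CUBIC))
cv2.imwrite('pics/m1.png',np.vstack([np.hstack(t[:3]),np.hstack(t[3:])])[:,:,::-1])
for l in('block_0','cover','clamp_handle','shaker','spindle_tip'):
    for r in models.outline_of(p,l):
        m=r['region'].astype(np.uint8); k,_=cv2.findContours(m,0,1)
        k=max(k,key=cv2.contourArea); print(l,round(r['confidence'],2),m.sum(),cv2.minAreaRect(k))
```

```text
block_0 0.82 696 ((415.25, 261.7500305175781), (31.30654525756836, 23.400854110717773), 71.56504821777344)
block_0 0.82 724 ((465.7154235839844, 204.12306213378906), (31.66179084777832, 24.46991539001465), 74.74488067626953)
block_0 0.68 680 ((356.27587890625, 270.1896667480469), (22.671417236328125, 31.55728530883789), 4.763641834259033)
block_0 0.57 755 ((473.2000427246094, 263.10003662109375), (32.57145690917969, 24.981992721557617), 71.56504821777344)
cover 0.92 749 ((210.63531494140625, 234.7412109375), (33.62422180175781, 23.64542007446289), 49.398704528808594)
cover 0.36 738 ((472.3500061035156, 262.5500183105469), (32.88768768310547, 24.349536895751953), 71.56504821777344)
clamp_handle 0.73 248 ((310.5, 269.0000305175781), (26.246906280517578, 14.230249404907227), 71.56504821777344)
shaker 0.72 2571 ((226.87059020996094, 252.68234252929688), (80.481201171875, 42.95222854614258), 49.398704528808594)
```

View pics/m1.png

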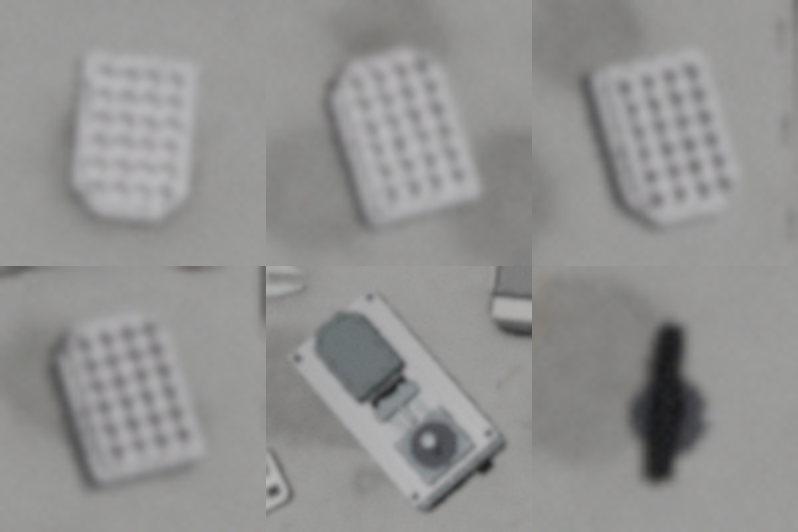

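```bash
cat >> h.py <<'E'
from scipy.optimize import minimize
def octa(L,W,c,z): # chamfer at +x
    a,b=L/2,W/2
    return [[-a,-b,z],[a-c,-b,z],[a,-b+c,z],[a,b-c,z],[a-c,b,z],[-a,b,z]]
BLOCK=np.array(octa(.086,.062,.0145,0)+octa(.082,.058,.014,.007)+octa(.082,.058,.014,.022)+octa(.0736,.0496,.0125,.0295))
COVER=np.array(octa(.086,.062,.0145,0)+octa(.082,.058,.014,.007)+octa(.082,.058,.014,.019))
def box(L,W,z): return [[s*L/2,t*W/2,z] for s in(-1,1) for t in(-1,1)]
SHAKER=np.array(box(.206,.112,0)+box(.206,.112,.06)+box(.2,.108,.074))
def pts(M,x,y,z,a):
    R=np.array([[np.cos(a),-np.sin(a),0],[np.sin(a),np.cos(a),0],[0,0,1]]); return M@R.T+[x,y,z]
def sil(p,P,S=8):
    q=np.array([proj(p,X) for X in P]); h=cv2.convexHull(np.float32(q))
    m=np.zeros((480,640),np.uint8); cv2.fillConvexPoly(m,np.int32(np.round(h*64)),255,cv2.LINE_AA,6)
    return m/255.
def fitm(masks,M,z,x0):
    """masks: list of (pic,mask)"""
    ms=[(p,cv2.GaussianBlur(m.astype(float),(0,0),1.)) for p,m in masks]
    def f(v):
        P=pts(M,v[0],v[1],z,v[2]); return sum(((cv2.GaussianBlur(sil(p,P),(0,0),1.)-m)**2).sum()/m.sum() for p,m in ms)
    best=None
    for da in(-.15,0,.15):
        s=np.array([x0[0],x0[1],x0[2]+da]); sim=np.vstack([s,s+[.008,0,0],s+[0,.008,0],s+[0,0,.12]])
        r=minimize(f,s,method='Nelder-Mead',options=dict(initial_simplex=sim,xatol=2e-4,fatol=1e-5))
        if best is None or r.fun<best.fun: best=r
    return best.x,best.fun
def filled(m):
    k,_=cv2.findContours(m.astype(np.uint8),0,1); o=np.zeros(m.shape,np.uint8)
    cv2.drawContours(o,[max(k,key=cv2.contourArea)],-1,1,-1); return o
E
python3 - <<'E'
from h import *
np.set_printoptions(precision=4,suppress=True)
P=[snap('top'),snap('scene')]
B={l:[models.outline_of(p,l) for p in P] for l in('block_0','cover','shaker')}
def near(l,i,X,tol=20):
    u=np.array(proj(P[i],X)); best=None
    for r in B[l][i]:
        ys,xs=np.nonzero(r['region']); d=np.hypot(xs.mean()-u[0],ys.mean()-u[1])
        if d<tol and (best is None or d<best[0]): best=(d,r['region'])
    return None if best is None else filled(best[1])
pi=np.pi
for n,l,M,g,z in[('A','block_0',BLOCK,(.440,.013,pi),0),('B','block_0',BLOCK,(.455,-.147,.25),0),('C','block_0',BLOCK,(.452,-.297,pi+.25),0),('D','block_0',BLOCK,(.61,-.285,.25),0),('cover','cover',COVER,(.52,.402,.75),.0745),('shaker','shaker',SHAKER,(.45,.345,.75),0)]:
    ms=[]
    for i in(0,1):
        m=near(l,i,[g[0],g[1],z+.015])
        if m is not None:
            ms.append((P[i],m)); x,f=fitm([(P[i],m)],M,z,g); print(n,i,x,np.degrees(x[2]),round(f,3))
    if len(ms)==2: x,f=fitm(ms,M,z,g); print(n,'both',x,np.degrees(x[2]),round(f,3))
c=P[1]['color']; t=[]
for X,w in[((.43,.14,.06),32),((.43,.31,.1),48)]:
    u,v=map(int,proj(P[1],X)); t.append(cv2.resize(c[v-w:v+w,u-w:u+w],(400,400),interpolation=cv2.INTER_CUBIC))
cv2.imwrite('pics/m2.png',np.hstack(t)[:,:,::-1])
for X in((.43,.14,.06),(.43,.31,.1)): print(proj(P[1],X))
E
```

```text
A 0 [0.4411 0.0221 3.051 ] 174.80685564982483 0.036
A 1 [0.4457 0.0239 3.059 ] 175.27058999048612 0.039
A both [0.4431 0.0223 3.0385] 174.09279277365727 0.093
B 0 [ 0.4662 -0.1388  0.2199] 12.601997233693432 0.044
B 1 [ 0.4697 -0.1361  0.307 ] 17.58834798458015 0.03
B both [ 0.4673 -0.1379  0.2702] 15.483939491141204 0.092
C 0 [ 0.4605 -0.2932  3.3885] 194.14615916030417 0.03
C 1 [ 0.4651 -0.2917  3.3873] 194.07784161495462 0.041
C both [ 0.4619 -0.2929  3.3871] 194.06909823250592 0.088
D 0 [ 0.6273 -0.2801  0.2149] 12.313862329557319 0.028
D 1 [ 0.6306 -0.2789  0.2751] 15.764871230631458 0.007
D both [ 0.6287 -0.2798  0.2552] 14.623776427266964 0.044
cover 0 [0.5247 0.4103 0.7851] 44.98162300352742 0.081
cover 1 [0.532  0.4171 0.8371] 47.96068211539752 0.169
cover both [0.5261 0.4111 0.7992] 45.792330876316456 0.283
shaker 1 [0.4944 0.3854 0.7772] 44.53133800753546 0.216
(np.float64(297.04864407158396), np.float64(270.74645677102427))
(np.float64(262.0838508923521), np.float64(234.76161729569526))
```

View pics/m2.png

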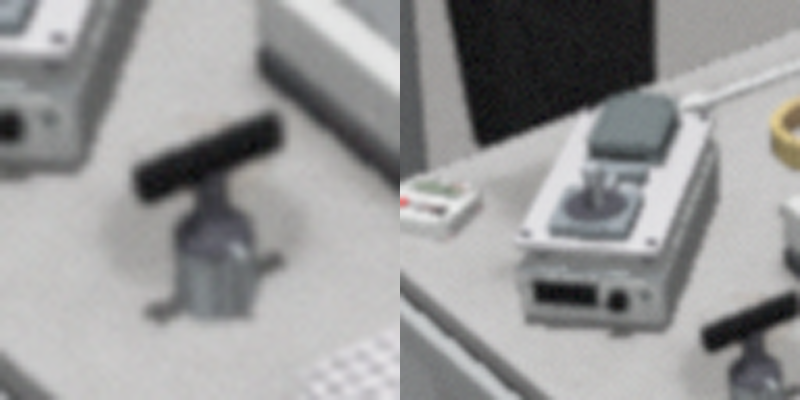

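Run:
```python
from h import *
np.set_printoptions(precision=4,suppress=True)
P=[snap('top'),snap('scene')]
def hull(m):
    k,_=cv2.findContours(m.astype(np.uint8),0,1); h=cv2.convexHull(np.vstack([a for a in k if cv2.contourArea(a)>20])); o=np.zeros(m.shape,np.uint8); cv2.fillConvexPoly(o,h,1); return o
M=np.vstack([SHAKER,COVER+[.055,0,.0745],[[-.068,0,.123]]])
ms=[]
for i in(0,1):
    s=models.outline_of(P[i],'shaker')[0]['region']|models.outline_of(P[i],'cover')[0]['region']
    m=hull(s); ms.append((P[i],m)); x,f=fitm(ms[-1:],M,0,(.46,.345,.785)); print(i,x,np.degrees(x[2]),f)
x,f=fitm(ms,M,0,(.46,.345,.785)); print('both',x,np.degrees(x[2]),f)
sp=x; c,s=np.cos(x[2]),np.sin(x[2])
print('nest',x[0]+.055*c,x[1]+.055*s,'spindle',x[0]-.068*c,x[1]-.068*s)
t=[]
for i in(0,1):
    im=np.mean([P[i]['color'].astype(float)]+[eyes.snapshot(('top','scene')[i])['color'] for _ in range(5)],0).clip(0,255).astype(np.uint8)
    q=pts(np.array(octa(.082,.058,.014,.0745+.019)),sp[0]+.055*c,sp[1]+.055*s,0,sp[2])
    big=cv2.resize(im,None,fx=4,fy=4,interpolation=cv2.INTER_LANCZOS4)
    u,v=proj(P[i],(x[0]-.01*c,x[1]-.01*s,.08))
    def L(poly,col): cv2.polylines(big,[np.int32([np.array(proj(P[i],X))*4+1.5 for X in poly])],True,col,1)
    w=13; us,vs=proj(P[i],(x[0]-.068*c,x[1]-.068*s,.105)); print(us,vs)
    hi=cv2.resize(im[int(vs)-w:int(vs)+w,int(us)-w:int(us)+w],(300,300),interpolation=cv2.INTER_CUBIC)
    L(q,(255,0,0)); L(pts(np.array(box(.2,.108,.074)),*sp[:2],0,sp[2])[[0,1,3,2]],(0,255,0))
    U,V=int(u*4),int(v*4); t.append(np.hstack([big[V-150:V+150,U-200:U+200],hi]))
cv2.imwrite('pics/m3.png',np.vstack(t)[:,:,::-1])
```

```text
0 [0.4824 0.3146 1.2066] 69.13366696810702 0.38805137744376045
1 [0.4916 0.3818 0.7332] 42.00783720514232 0.02574167393479717
both [0.4841 0.3696 0.7492] 42.925815204882774 0.49475778864297265
nest 0.5244092608699037 0.4071039587124958 spindle 0.4343442182785533 0.32333470359453353
240.06469690402594 267.5160468757789
260.6723531132243 231.10328975614524
```

View pics/m3.png

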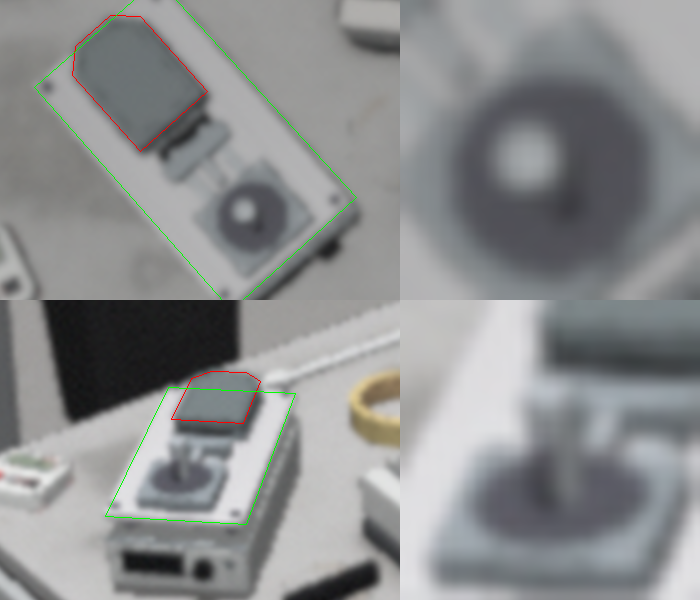

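```bash
cat >> h.py <<'E'
def dark(p,u,v,w=4):
    """dark blob centroid near u,v"""
    g=cv2.cvtColor(p['color'],cv2.COLOR_RGB2GRAY).astype(float)
    for _ in range(3):
        a,b=int(round(u)),int(round(v)); q=g[b-w:b+w+1,a-w:a+w+1]; m=np.clip(np.median(q)-8-q,0,None)
        Y,X=np.mgrid[b-w:b+w+1,a-w:a+w+1]; Wt=m*np.exp(-((X-u)**2+(Y-v)**2)/8); u,v=(X*Wt).sum()/Wt.sum(),(Y*Wt).sum()/Wt.sum()
    return u,v
E
python3 - <<'E'
from h import *
np.set_printoptions(precision=4,suppress=True)
p=snap('top'); ps=snap('scene')
W=[]
for u,v in[(216.1,213.3),(188.7,236.2),(260.8,265.2),(233.4,287.7)]:
    d=dark(p,u,v); X=at(p,*d,.075); W.append(X); print(np.array(d),X)
W=np.array(W); c=W.mean(0); print('centre',c)
d1=W[0]-W[2]; d2=W[1]-W[3]; d3=W[1]-W[0]; d4=W[3]-W[2]
print([np.degrees(np.arctan2(d[1],d[0])) for d in(d1,d2,d3,d4)],[np.linalg.norm(d) for d in(d1,d2,d3,d4)])
a=np.arctan2(*(d1+d2)[[1,0]]); print('nest',c[:2]+.055*np.array([np.cos(a),np.sin(a)]),'spindle',c[:2]-.068*np.array([np.cos(a),np.sin(a)]))
for X in W: print('scene',np.array(proj(ps,X)))
t=[]
ks=pts(np.array(box(.2,.108,.074)),*c[:2],0,a)[[0,1,3,2]]
S=c[:2]-.068*np.array([np.cos(a),np.sin(a)])
for q,n in((p,'top'),(ps,'scene')):
    im=q['color']; u,v=map(int,proj(q,(*S,.1))); w=20
    big=cv2.resize(im[v-w:v+w,u-w:u+w],(400,400),interpolation=cv2.INTER_CUBIC)
    for z,r,col in((.09,.0,(255,0,0)),(.123,0.,(0,255,0))):
        x,y=(np.array(proj(q,(*S,z)))-[u-w,v-w]+.5)*10; cv2.circle(big,(int(x),int(y)),3,col,-1)
    t.append(big)
    m=im[:].copy(); m=cv2.resize(m,None,fx=4,fy=4,interpolation=cv2.INTER_CUBIC); cv2.polylines(m,[np.int32([np.array(proj(q,X))*4+1.5 for X in ks])],True,(0,255,0),1)
    t.append(cv2.resize(m[(v-60)*4:(v+40)*4,(u-60)*4:(u+40)*4],(400,400)))
cv2.imwrite('pics/m4.png',cv2.resize(np.vstack([np.hstack(t[:2]),np.hstack(t[2:])]),(600,600))[:,:,::-1])
E
```

```text
[215.6819 213.1704] [0.5835 0.3986 0.075 ]
[188.1537 236.3064] [0.5206 0.4691 0.075 ]
[264.1861 269.451 ] [0.4334 0.2653 0.075 ]
[234.8663 290.8795] [0.3773 0.3399 0.075 ]
centre [0.4787 0.3683 0.075 ]
[np.float64(41.610903995010595), np.float64(42.02299818591911), np.float64(131.74478391508353), np.float64(126.93906376393304)] [np.float64(0.200792696060302), np.float64(0.19297080440274791), np.float64(0.09446376556912084), np.float64(0.09338586738066652)]
nest [0.5197 0.4049] spindle [0.428  0.3229]
scene [286.2897 214.4603]
scene [258.6537 212.8246]
scene [272.1516 247.4621]
scene [242.644  243.9672]
```

View pics/m4.png

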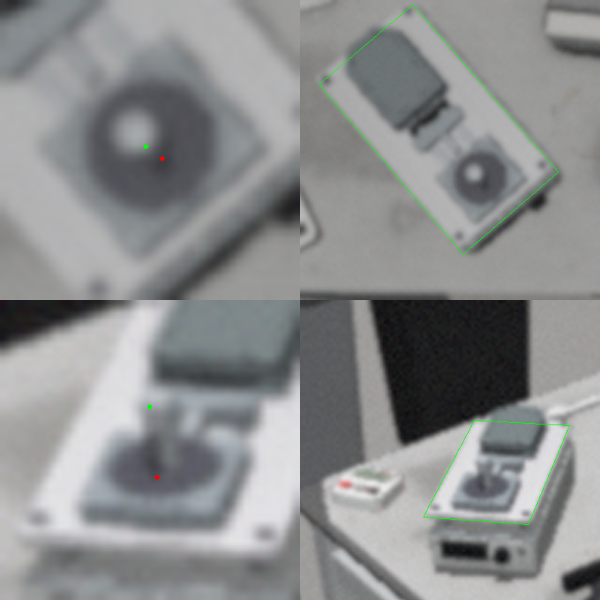

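Run:
```python
from h import *
np.set_printoptions(precision=4,suppress=True)
p=snap('top'); ps=snap('scene')
def avg(n,k=4): return np.mean([cv2.cvtColor(eyes.snapshot(n)['color'],cv2.COLOR_RGB2GRAY).astype(float) for _ in range(k)],0)
g=avg('top'); gs=avg('scene')
def blob(g,u,v,w,sg):
    q=g[v-w:v+w+1,u-w:u+w+1]; Y,X=np.mgrid[v-w:v+w+1,u-w:u+w+1]
    m=sg*q; m=np.clip(m-np.percentile(m,70),0,None); return (X*m).sum()/m.sum(),(Y*m).sum()/m.sum()
W=[]
for u,v in[(216,213),(188,236),(261,265),(233,288)]:
    d=blob(g,u,v,2,-1); X=at(p,*d,.0745); W.append(X); print(np.array(d),X)
W=np.array(W); c=W.mean(0); d1=W[0]-W[2]; d2=W[1]-W[3]; d3=W[1]-W[0]; d4=W[3]-W[2]
print('centre',c,[np.degrees(np.arctan2(d[1],d[0])) for d in(d1,d2,d3,d4)],[np.linalg.norm(d) for d in(d1,d2,d3,d4)])
a=np.arctan2(*(d1+d2)[[1,0]]); e=np.array([np.cos(a),np.sin(a)]); print('nest',c[:2]+.055*e,'spindle',c[:2]-.068*e)
# tip: find brightest near
u,v=map(int,proj(p,(*(c[:2]-.068*e),.123)));
q=g[v-6:v+7,u-6:u+7]; i=np.unravel_index(cv2.GaussianBlur(q,(0,0),1).argmax(),q.shape); tu,tv=u-6+i[1],v-6+i[0]
d=blob(g,tu,tv,3,1); print('tip px',d,'world',at(p,*d,.123), 'pred px',proj(p,(*(c[:2]-.068*e),.123)))
# washer disc
m=(g<112).astype(np.uint8); n,l,st,cn=cv2.connectedComponentsWithStats(m)
for k in range(1,n):
    if np.hypot(cn[k][0]-tu,cn[k][1]-tv)<12 and st[k][4]>20: 
        cc,_=cv2.findContours((l==k).astype(np.uint8),0,1); E=cv2.minEnclosingCircle(cc[0]); print('disc',cn[k],st[k],E,at(p,*E[0],.090))
np.set_printoptions(linewidth=200); print(g[255:282,225:256].astype(int))
```

```text
[215.6019 213.1764] [0.5836 0.399  0.0745]
[188.2664 236.2942] [0.5208 0.469  0.0745]
[261.0947 264.9558] [0.4452 0.2738 0.0745]
[232.5315 288.2774] [0.384  0.3464 0.0745]
centre [0.4834 0.372  0.0745] [np.float64(42.135174384508126), np.float64(41.88159566706836), np.float64(131.92930249565893), np.float64(130.13368632685118)] [np.float64(0.18664098451791744), np.float64(0.1836645345620581), np.float64(0.09408360245821383), np.float64(0.0949537813119094)]
nest [0.5243 0.4088] spindle [0.4329 0.3265]
tip px (np.float64(237.6041392285983), np.float64(267.29896519285046)) world [0.4326 0.3265 0.123 ] pred px (np.float64(237.5925301788356), np.float64(267.169446547216))
disc [240.1022 269.0622] [231 260  18  18 225] ((239.92372131347656, 269.1271057128906), 9.173858642578125) [0.4321 0.3261 0.09  ]
[[129 127 134 141 141 147 160 166 164 162 160 160 163 167 167 164 158 150 148 158 169 174 177 178 178 178 178 178 178 173 159]
 [122 130 142 148 149 149 155 164 166 164 163 161 159 157 153 150 151 146 139 143 155 168 175 178 179 179 178 178 178 177 170]
 [128 148 155 154 153 151 153 160 166 1
[... 2436 characters left out ...]
 85  87  90  95  98 102 111 122 139 156 164 158 144 129 121 109]
 [177 178 179 180 177 170 157 145 137 132 125 114 106 101  96  94  99 108 113 111 113 123 139 155 161 156 144 134 124 112  94]
 [178 178 179 179 179 178 171 160 148 141 136 131 125 121 116 114 118 123 125 120 125 144 158 159 151 138 127 120 111  96  80]
 [178 178 178 179 180 180 178 172 162 149 141 139 137 136 133 132 130 129 125 128 144 158 159 148 136 126 116 103  86  79  82]
 [178 178 177 178 179 180 181 179 172 160 146 142 142 141 138 135 131 128 132 147 158 159 147 132 123 115 103  82  71  83 104]
 [177 178 178 178 178 180 179 180 178 169 154 146 145 144 137 130 129 139 152 160 158 149 133 122 111  97  79  71  87 110 129]]
```

```bash
cat >> h.py <<'E'
def plan(x,y,z,az,step=.055):
    """print turn about tool z then shifts in tool axes after that turn; half turn allowed for az"""
    s=readout.state(); R=s['eef_rot']; a0=np.degrees(np.arctan2(R[1,1],R[0,1])); d=np.array([x,y,z])-s['eef_pos']
    da=(az-a0+180)%360-180; a=np.radians(a0+da)
    t=[-np.sin(a)*d[0]+np.cos(a)*d[1],np.cos(a)*d[0]+np.sin(a)*d[1],-d[2]]
    n=int(np.ceil(np.hypot(t[0],t[1])/step)); k=int(np.ceil(abs(da)/10.5))
    print(f'az {a0:.2f}->{az}: rz total {-da:.2f} = {k} x {-da/max(k,1):.2f}; shift tool x {t[0]:.4f} y {t[1]:.4f} ({n} x {t[0]/max(n,1):.4f} {t[1]/max(n,1):.4f}) z {t[2]:.4f}')
    print('tilt',np.degrees(R[:2,2]).round(2),'pos',s['eef_pos'].round(4),'t',round(s['time_s'],2),'j7',s['joints'][6].round(1),'F',s['force'].round(1),'gap',round(s['finger_gap'],4))
E
python3 -c "
from h import *
plan(.5258,.410,.205,132)"
```

```text
az 63.02->132: rz total -68.98 = 7 x -9.85; shift tool x -0.0350 y -0.2893 (6 x -0.0058 -0.0482) z 0.0005
tilt [-0. -0.] pos [0.3062 0.6015 0.2055] t 3.1 j7 -3.8 F [ 0.1  0.1 -0.1] gap 0.0936
```

Call:
step_arm([
  [100,0,0,0,0,0,-9.85],
  [100,0,0,0,0,0,-9.85],
  [100,0,0,0,0,0,-9.85],
  [100,0,0,0,0,0,-9.85],
  [100,0,0,0,0,0,-9.85],
  [100,0,0,0,0,0,-9.85],
  [100,0,0,0,0,0,-9.85],
  [100,-0.0058,-0.0482,0,0,0,0],
  [100,-0.0058,-0.0482,0,0,0,0],
  [100,-0.0058,-0.0482,0,0,0,0],
  [100,-0.0058,-0.0482,0,0,0,0],
  [100,-0.0058,-0.0482,0,0,0,0],
  [100,-0.0058,-0.0482,0,0,0,0],
  [100,0,0,0.05,0,0,0],
  [100,0,0,0,0,0,0],
])

```text
time_s: 4.97
eef_pos: [0.524, 0.4081, 0.1525]
eef_rot: [[-0.744, -0.668, -0.004], [-0.668, 0.744, -0.004], [0.006, 0.0, -1.0]]
force: [0.1, 0.2, 0.8]
finger_gap: 0.094
gripper_force: 0.0
```

```bash
python3 -c "
from h import *
plan(.5258,.410,.0835,132)"
```

```text
az 131.95->132: rz total -0.05 = 1 x -0.05; shift tool x -0.0026 y 0.0002 (1 x -0.0026 0.0002) z 0.0690
tilt [-0.25 -0.22] pos [0.524  0.4081 0.1525] t 4.97 j7 86.5 F [0.1 0.2 0.8] gap 0.094
```

Call:
step_arm([
  [100,-0.002,0,0.035,0,0,0],
  [100,0,0,0.034,0,0,0],
  [100,0,0,0,0,0,0],
  [50,0,0,0,0,0,0],
  [40,0,0,0,0,0,0],
  [40,0,0,0,0,0,0],
  [40,0,0,0,0,0,0],
  [40,0,0,0,0,0,0],
])

```text
time_s: 5.98
eef_pos: [0.5271, 0.4112, 0.087]
eef_rot: [[-0.744, -0.669, 0.0], [-0.669, 0.744, 0.0], [-0.001, -0.0, -1.0]]
force: [-0.4, -1.4, 6.8]
finger_gap: 0.0575
gripper_force: 30.0
```

Call:
step_arm([
  [40,0,0,-0.02,0,0,0],
  [40,0,0,-0.04,0,0,0],
  [40,0,0,-0.05,0,0,-9.6],
  [40,0,0,0,0,0,-9.6],
  [40,0,0,0,0,0,-9.6],
  [40,0,0,0,0,0,-9.6],
  [40,0,0,0,0,0,-9.6],
  [40,0,0,0,0,0,0],
])

```text
time_s: 6.98
eef_pos: [0.5272, 0.411, 0.1975]
eef_rot: [[-0.002, -1.0, 0.0], [-1.0, 0.002, 0.0], [-0.0, -0.0, -1.0]]
force: [-0.9, -0.3, -0.3]
finger_gap: 0.0575
gripper_force: 30.0
```

```bash
python3 -c "
from h import *
plan(.50,.212,.010,180)"
```

```text
az 179.91->180: rz total -0.09 = 1 x -0.09; shift tool x 0.1990 y 0.0272 (4 x 0.0497 0.0068) z 0.1875
tilt [0.02 0.02] pos [0.5272 0.411  0.1975] t 6.97 j7 130.9 F [-0.9 -0.3 -0.3] gap 0.0575
```

Call:
step_arm([
  [40,0.0497,0.0068,0,0,0,0],
  [40,0.0497,0.0068,0,0,0,0],
  [40,0.0497,0.0068,0,0,0,0],
  [40,0.0497,0.0068,0,0,0,0],
  [40,0,0,0.05,0,0,0],
  [40,0,0,0.06,0,0,0],
  [40,0,0,0.05,0,0,0],
  [40,0,0,0.02,0,0,0],
  [40,0,0,0.003,0,0,0],
  [40,0,0,0,0,0,0],
  [70,0,0,0,0,0,0],
  [80,0,0,0,0,0,0],
])

```text
time_s: 8.48
eef_pos: [0.5002, 0.2125, 0.0144]
eef_rot: [[-0.001, -1.0, 0.001], [-1.0, 0.001, 0.001], [-0.001, -0.001, -1.0]]
force: [-0.2, -0.7, 0.1]
finger_gap: 0.0727
gripper_force: 0.0
```

Call:
step_arm([
  [90,0,0,-0.03,0,0,0],
  [100,0,0,-0.06,0,0,0],
  [100,0,0,-0.06,0,0,10.6],
  [100,0,0,-0.04,0,0,10.6],
  [100,0,0,0,0,0,10.6],
  [100,0,0,0,0,0,10.6],
  [100,0,0,0,0,0,10.6],
  [100,0,0,0,0,0,10.6],
  [100,0,0,0,0,0,10.6],
  [100,0,0,0,0,0,10.6],
  [100,0,0,0,0,0,10.6],
  [100,0,0,0,0,0,0],
])

```text
time_s: 9.98
eef_pos: [0.4996, 0.2125, 0.2039]
eef_rot: [[-0.996, 0.094, 0.0], [0.094, 0.996, 0.0], [-0.0, 0.0, -1.0]]
force: [0.3, 0.5, 0.7]
finger_gap: 0.0938
gripper_force: 0.0
```

```bash
cat >> h.py <<'E'
def measure(l,M,z,g,tol=20,cams=('top','scene')):
    res=[]
    for n in cams:
        p=snap(n); u=np.array(proj(p,[g[0],g[1],z+.015])); best=None
        for r in models.outline_of(p,l):
            ys,xs=np.nonzero(r['region']); d=np.hypot(xs.mean()-u[0],ys.mean()-u[1])
            if d<tol and (best is None or d<best[0]): best=(d,r['region'],r['confidence'])
        if best is None: print(n,l,'none'); continue
        x,f=fitm([(p,filled(best[1]))],M,z,g); res.append((x,f)); print(n,l,x.round(4),np.degrees(x[2]).round(1),'err',round(f,3),'conf',round(best[2],2))
    return res
E
python3 -c "
from h import *
plan(.443,.0225,.20,84.5)
measure('cover',COVER,0,(.50,.212,np.pi/2))
measure('block_0',BLOCK,0,(.443,.0225,np.radians(174.5)))"
```

```text
az 84.62->84.5: rz total 0.12 = 1 x 0.12; shift tool x 0.0381 y -0.1945 (4 x 0.0095 -0.0486) z 0.0039
tilt [0.03 0.02] pos [0.4996 0.2125 0.2039] t 9.97 j7 55.0 F [0.3 0.5 0.7] gap 0.0938
top cover none
scene cover [0.5235 0.2038 0.9669] 55.4 err 1.588 conf 0.63
top block_0 [0.4426 0.0194 3.1755] 181.9 err 0.156 conf 0.72
scene block_0 [0.4444 0.0242 3.1258] 179.1 err 0.021 conf 0.57
```

Call:
step_arm([
  [100,0.0095,-0.0486,0,0,0,0],
  [100,0.0095,-0.0486,0,0,0,0],
  [100,0.0095,-0.0486,0,0,0,0],
  [100,0.0095,-0.0486,0,0,0,0],
  [100,0,0,0,0,0,0],
])

```text
time_s: 11.0
eef_pos: [0.4426, 0.0193, 0.2037]
eef_rot: [[-0.995, 0.099, 0.0], [0.099, 0.995, -0.0], [-0.0, -0.0, -1.0]]
force: [-0.0, 0.4, -0.3]
finger_gap: 0.094
gripper_force: 0.0
```

```bash
python3 -c "
from h import *
plan(.4435,.0225,.009,86)
measure('cover',COVER,0,(.50,.212,np.pi/2))"
```

```text
az 84.35->86: rz total -1.65 = 1 x -1.65; shift tool x -0.0007 y 0.0032 (1 x -0.0007 0.0032) z 0.1947
tilt [ 0.01 -0.01] pos [0.4426 0.0193 0.2037] t 11.0 j7 73.9 F [-0.   0.4 -0.3] gap 0.094
top cover [0.4991 0.2109 1.5803] 90.5 err 0.031 conf 0.92
scene cover [0.5211 0.1988 0.9479] 54.3 err 1.192 conf 0.65
```

Call:
step_arm([
  [100,0.0003,0.0032,0.06,0,0,-0.8],
  [100,0,0,0.06,0,0,0],
  [100,0,0,0.05,0,0,0],
  [100,0,0,0.0245,0,0,0],
  [100,0,0,0,0,0,0],
  [50,0,0,0,0,0,0],
  [40,0,0,0,0,0,0],
  [40,0,0,0,0,0,0],
  [40,0,0,0,0,0,0],
  [40,0,0,0,0,0,0],
])

```text
time_s: 12.45
eef_pos: [0.4438, 0.0256, 0.0094]
eef_rot: [[-0.997, 0.081, 0.001], [0.081, 0.997, 0.0], [-0.001, 0.0, -1.0]]
force: [-1.4, -0.4, 9.7]
finger_gap: 0.0577
gripper_force: 30.0
```

Call:
step_arm([
  [40,0,0,-0.02,0,0,0],
  [40,0,0,-0.05,0,0,0],
  [40,0,0,-0.06,0,0,0],
  [40,0,0,-0.06,0,0,10.25],
  [40,0,0,0,0,0,10.25],
  [40,0,0,0,0,0,10.25],
  [40,0,0,0,0,0,10.25],
  [40,0,0,0,0,0,10.25],
  [40,0,0,0,0,0,10.25],
  [40,0,0,0,0,0,10.25],
  [40,0,0,0,0,0,10.25],
  [40,0,0,0,0,0,10.25],
  [40,0,0,0,0,0,10.25],
  [40,0,0,0,0,0,10.25],
  [40,0,0,0,0,0,10.25],
  [40,0,0,0,0,0,10.25],
  [40,0,0,0,0,0,0],
])

```text
time_s: 14.58
eef_pos: [0.4432, 0.0256, 0.1989]
eef_rot: [[0.741, 0.671, -0.0], [0.671, -0.741, -0.0], [-0.0, -0.0, -1.0]]
force: [-0.1, -0.1, -0.8]
finger_gap: 0.0577
gripper_force: 30.0
```

```bash
python3 -c "
from h import *
plan(.5244,.4081,.2,-48)"
```

```text
az -47.83->-48: rz total 0.17 = 1 x 0.17; shift tool x 0.3163 y -0.2299 (8 x 0.0395 -0.0287) z -0.0011
tilt [-0.02 -0.  ] pos [0.4432 0.0256 0.1989] t 14.57 j7 -58.6 F [-0.1 -0.1 -0.8] gap 0.0577
```

Call:
step_arm([
  [40,0.0281,-0.0447,0,0,0,0],
  [40,0.0281,-0.0447,0,0,0,0],
  [40,0.032,-0.0318,0,0,0,0],
  [40,0.032,-0.0318,0,0,0,0],
  [40,0.049,-0.0191,0,0,0,0],
  [40,0.049,-0.0191,0,0,0,0],
  [40,0.049,-0.0191,0,0,0,0],
  [40,0.049,-0.0191,0,0,0,0],
  [40,0,0,0.05,0,0,0],
  [40,0,0,0.045,0,0,0],
  [40,0,0,0,0,0,0],
  [40,0,0,0,0,0,0],
])

```text
time_s: 16.08
eef_pos: [0.5248, 0.4083, 0.1057]
eef_rot: [[0.74, 0.672, 0.001], [0.672, -0.74, 0.001], [0.001, -0.0, -1.0]]
force: [0.1, 0.7, -0.2]
finger_gap: 0.0578
gripper_force: 30.0
```

```bash
python3 -c "
from h import *
plan(.5244,.4081,.0839,-48)
snap('scene','n1.png')
p=snap('scene'); c=p['color']; u,v=map(int,proj(p,(.52,.41,.1)));w=50
cv2.imwrite('pics/n1.png',cv2.resize(c[v-w:v+w,u-w:u+w],(500,500),interpolation=cv2.INTER_CUBIC)[:,:,::-1])"
```

```text
az -47.77->-48: rz total 0.23 = 1 x 0.23; shift tool x -0.0004 y -0.0001 (1 x -0.0004 -0.0001) z 0.0218
tilt [0.06 0.06] pos [0.5248 0.4083 0.1057] t 16.07 j7 -91.1 F [ 0.1  0.7 -0.2] gap 0.0578
```

View pics/n1.png

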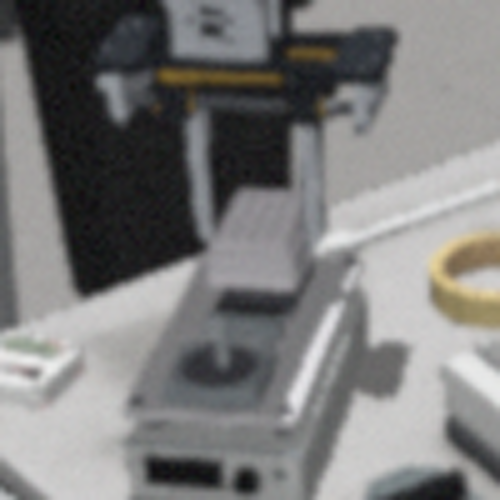

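Call:
step_arm([
  [40,0,0,0.008,0,0,0],
  [40,0,0,0.006,0,0,0],
  [40,0,0,0.005,0,0,0],
  [40,0,0,0.003,0,0,0],
  [40,0,0,0,0,0,0],
  [40,0,0,0,0,0,0],
])

```text
time_s: 16.92
eef_pos: [0.5243, 0.408, 0.0836]
eef_rot: [[0.742, 0.671, 0.001], [0.671, -0.742, 0.001], [0.001, -0.0, -1.0]]
force: [-7.4, -5.5, 22.8]
finger_gap: 0.0575
gripper_force: 30.0
```

Call:
step_arm([
  [40,-0.001,0,-0.001,0,0,0],
  [70,0,0,0,0,0,0],
  [90,0,0,0,0,0,0],
  [100,0,0,0,0,0,0],
  [100,0,0,-0.03,0,0,0],
  [100,0,0,-0.06,0,0,0],
  [100,0,0,-0.05,0,0,0],
  [100,-0.05,0,0,0,0,0],
  [100,-0.05,0,0,0,0,0],
  [100,-0.05,0.01,0,0,0,0],
  [100,-0.05,0.01,0,0,0,0],
  [100,0,0,0,0,0,0],
])

```text
time_s: 18.42
eef_pos: [0.3871, 0.2557, 0.2233]
eef_rot: [[0.743, 0.669, 0.0], [0.669, -0.743, -0.0], [0.0, 0.0, -1.0]]
force: [0.6, 0.4, 0.2]
finger_gap: 0.0938
gripper_force: 0.0
```

```bash
python3 -c "
from h import *
plan(.4685,-.1375,.2,105)
measure('block_0',BLOCK,.0745,(.5254,.409,np.radians(42)))
measure('block_0',BLOCK,0,(.467,-.138,np.radians(15)))
measure('block_0',BLOCK,0,(.462,-.293,np.radians(194)))
measure('block_0',BLOCK,0,(.629,-.28,np.radians(15)))
"
```

```text
az -47.97->105: rz total -152.97 = 15 x -10.20; shift tool x 0.0231 y -0.4009 (8 x 0.0029 -0.0501) z 0.0233
tilt [ 0.01 -0.  ] pos [0.3871 0.2557 0.2233] t 18.43 j7 -89.4 F [0.6 0.4 0.2] gap 0.0938
top block_0 [0.5405 0.4235 0.7994] 45.8 err 1.113 conf 0.76
scene block_0 [0.5316 0.4164 0.8536] 48.9 err 0.211 conf 0.58
top block_0 [ 0.4664 -0.1381  0.2471] 14.2 err 0.022 conf 0.67
scene block_0 [ 0.4703 -0.1356  0.3344] 19.2 err 0.014 conf 0.61
top block_0 [ 0.5115 -0.2963  3.3846] 193.9 err 0.015 conf 0.83
scene block_0 [ 0.5155 -0.2955  3.4359] 196.9 err 0.011 conf 0.97
top block_0 [ 0.6272 -0.2782  0.2573] 14.7 err 0.023 conf 0.73
scene block_0 [ 0.6327 -0.2784  0.2589] 14.8 err 0.014 conf 0.58
```

```bash
python3 -c "
from h import *
plan(.468,-.1375,.15,-74)"
```

```text
az -47.88->-74: rz total 26.12 = 3 x 8.71; shift tool x -0.0326 y 0.4023 (8 x -0.0041 0.0503) z 0.0729
tilt [-0. -0.] pos [0.3885 0.2582 0.2229] t 19.23 j7 -89.4 F [ 0.3 -0.4  0.1] gap 0.0938
```

Call:
step_arm([
  [100,0,0,0,0,0,8.7],
  [100,0,0,0,0,0,8.7],
  [100,0,0,0,0,0,8.7],
  [100,-0.0041,0.0503,0,0,0,0],
  [100,-0.0041,0.0503,0,0,0,0],
  [100,-0.0041,0.0503,0,0,0,0],
  [100,-0.0041,0.0503,0,0,0,0],
  [100,-0.0041,0.0503,0,0,0,0],
  [100,-0.0041,0.0503,0,0,0,0],
  [100,-0.0041,0.0503,0,0,0,0],
  [100,-0.0041,0.0503,0.03,0,0,0],
  [100,0,0,0.0429,0,0,0],
  [100,0,0,0,0,0,0],
  [100,0,0,0,0,0,0],
])

```text
time_s: 20.98
eef_pos: [0.4685, -0.1373, 0.1513]
eef_rot: [[0.961, 0.277, 0.001], [0.277, -0.961, 0.0], [0.001, 0.0, -1.0]]
force: [-0.4, -0.3, 0.4]
finger_gap: 0.0942
gripper_force: 0.0
```

```bash
python3 -c "
from h import *
plan(.468,-.1375,.0095,-74)"
```

```text
az -73.94->-74: rz total 0.06 = 1 x 0.06; shift tool x -0.0006 y 0.0001 (1 x -0.0006 0.0001) z 0.1418
tilt [0.04 0.  ] pos [ 0.4685 -0.1373  0.1513] t 20.98 j7 -58.5 F [-0.4 -0.3  0.4] gap 0.0942
```

Down, grip, and lift.

Call:
step_arm([
  [100,0,0,0.06,0,0,0],
  [100,0,0,0.05,0,0,0],
  [100,0,0,0.032,0,0,0],
  [100,0,0,0,0,0,0],
  [50,0,0,0,0,0,0],
  [40,0,0,0,0,0,0],
  [40,0,0,0,0,0,0],
  [40,0,0,0,0,0,0],
  [40,0,0,0,0,0,0],
])

```text
time_s: 22.1
eef_pos: [0.4683, -0.1375, 0.0085]
eef_rot: [[0.961, 0.276, 0.001], [0.276, -0.961, 0.0], [0.001, 0.0, -1.0]]
force: [-1.3, 1.0, 9.2]
finger_gap: 0.0576
gripper_force: 30.0
```

Call:
step_arm([
  [40,0,0,-0.02,0,0,0],
  [40,0,0,-0.06,0,0,0],
  [40,0,0,-0.06,0,0,0],
  [40,0,0,-0.05,0,0,0],
  [40,0.0076,-0.0483,0,0,0,0],
  [40,0.0076,-0.0483,0,0,0,0],
  [40,0.0076,-0.0483,0,0,0,0],
  [40,0.0076,-0.0483,0,0,0,0],
  [40,0.0076,-0.0483,0,0,0,0],
  [40,0.0076,-0.0483,0,0,0,0],
  [40,0.0076,-0.0483,0,0,0,0],
  [40,0,0,0,0,0,-8.6],
  [40,0,0,0,0,0,-8.6],
  [40,0,0,0,0,0,-8.6],
  [40,0,0,0,0,0,0],
])

```text
time_s: 23.98
eef_pos: [0.4256, 0.2018, 0.198]
eef_rot: [[0.746, 0.666, -0.0], [0.666, -0.746, -0.0], [-0.0, 0.0, -1.0]]
force: [-0.3, 0.3, -2.1]
finger_gap: 0.058
gripper_force: 30.0
```

```bash
python3 -c "
from h import *
plan(.525,.4085,.106,-48)
measure('block_0',BLOCK,.0745,(.5254,.409,np.radians(42)))
"
```

```text
az -48.23->-48: rz total -0.23 = 1 x -0.23; shift tool x 0.2121 y -0.0871 (5 x 0.0424 -0.0174) z 0.0920
tilt [-0.02 -0.02] pos [0.4256 0.2018 0.198 ] t 23.98 j7 -80.3 F [-0.3  0.3 -2.1] gap 0.058
top block_0 [0.5228 0.4096 0.6852] 39.3 err 0.049 conf 0.61
scene block_0 [0.5348 0.3723 0.7548] 43.2 err 0.057 conf 0.56
```

Call:
step_arm([
  [40,0.0424,-0.0174,0,0,0,0],
  [40,0.0424,-0.0174,0,0,0,0],
  [40,0.0424,-0.0174,0,0,0,0],
  [40,0.0424,-0.0174,0,0,0,0],
  [40,0.0424,-0.0174,0,0,0,0],
  [40,0,0,0.04,0,0,0],
  [40,0,0,0.031,0,0,0],
  [40,0,0,0,0,0,0],
  [40,0,0,0,0,0,0],
])

```text
time_s: 25.3
eef_pos: [0.5263, 0.4085, 0.1284]
eef_rot: [[0.746, 0.666, 0.001], [0.666, -0.746, 0.001], [0.001, 0.0, -1.0]]
force: [1.0, -0.1, -0.5]
finger_gap: 0.0577
gripper_force: 30.0
```

```bash
python3 -c "
from h import *
plan(.525,.4085,.1055,-48)"
```

```text
az -48.23->-48: rz total -0.23 = 1 x -0.23; shift tool x -0.0010 y -0.0009 (1 x -0.0010 -0.0009) z 0.0229
tilt [0.05 0.04] pos [0.5263 0.4085 0.1284] t 25.3 j7 -88.9 F [ 1.  -0.1 -0.5] gap 0.0577
```

Call:
step_arm([
  [40,-0.001,-0.0009,0.008,0,0,0],
  [40,0,0,0.006,0,0,0],
  [40,0,0,0.005,0,0,0],
  [40,0,0,0.003,0,0,0],
  [40,0,0,0.001,0,0,0],
  [40,0,0,0,0,0,0],
])

```text
time_s: 26.05
eef_pos: [0.5244, 0.4082, 0.1057]
eef_rot: [[0.745, 0.667, -0.0], [0.667, -0.745, 0.0], [0.0, -0.0, -1.0]]
force: [-8.1, -6.0, 23.2]
finger_gap: 0.0576
gripper_force: 30.0
```

Call:
step_arm([
  [40,-0.001,0,-0.001,0,0,0],
  [70,0,0,0,0,0,0],
  [90,0,0,0,0,0,0],
  [100,0,0,0,0,0,0],
  [100,0,0,-0.03,0,0,0],
  [100,0,0,-0.06,0,0,0],
  [100,0,0,-0.04,0,0,0],
  [100,-0.05,0,0,0,0,0],
  [100,-0.05,0,0,0,0,0],
  [100,-0.05,0.01,0,0,0,0],
  [100,-0.04,0.01,0,0,0,8.7],
  [100,0,0,0,0,0,8.7],
  [100,0,0,0,0,0,8.7],
  [100,0,0,0,0,0,0],
])

```text
time_s: 27.8
eef_pos: [0.3954, 0.266, 0.2352]
eef_rot: [[0.962, 0.272, 0.0], [0.272, -0.962, 0.0], [0.0, -0.0, -1.0]]
force: [-0.8, -0.2, -0.4]
finger_gap: 0.0939
gripper_force: 0.0
```

```bash
python3 -c "
from h import *
plan(.513,-.296,.2,-75)
plan(.629,-.28,.2,-75)
measure('block_0',BLOCK,0,(.513,-.296,np.radians(195)))
measure('block_0',BLOCK,0,(.629,-.28,np.radians(15)))
measure('block_0',BLOCK,.097,(.525,.409,np.radians(42)))
snap('scene')
p=snap('scene'); c=p['color']; u,v=map(int,proj(p,(.52,.41,.1)));w=50
cv2.imwrite('pics/n2.png',cv2.resize(c[v-w:v+w,u-w:u+w],(500,500),interpolation=cv2.INTER_CUBIC)[:,:,::-1])"
```

```text
az -74.24->-75: rz total 0.76 = 1 x 0.76; shift tool x -0.0319 y 0.5732 (11 x -0.0029 0.0521) z 0.0352
tilt [0.01 0.01] pos [0.3954 0.266  0.2352] t 27.8 j7 -115.2 F [-0.8 -0.2 -0.4] gap 0.0939
az -74.24->-75: rz total 0.76 = 1 x 0.76; shift tool x 0.0843 y 0.5878 (11 x 0.0077 0.0534) z 0.0352
tilt [0.01 0.01] pos [0.3954 0.266  0.2352] t 27.8 j7 -115.2 F [-0.8 -0.2 -0.4] gap 0.0939
top block_0 [ 0.5132 -0.2961  3.3816] 193.8 err 0.012 conf 0.66
scene block_0 [ 0.515  -0.2947  3.434 ] 196.8 err 0.025 conf 0.73
top block_0 [ 0.6279 -0.2798  0.2383] 13.7 err 0.015 conf 0.86
scene block_0 [ 0.6319 -0.2788  0.2953] 16.9 err 0.033 conf 0.71
top block_0 [0.5666 0.4482 0.7339] 42.1 err 3.875 conf 0.53
scene block_0 [0.5266 0.4108 0.8629] 49.4 err 0.289 conf 0.52
```

View pics/n2.png

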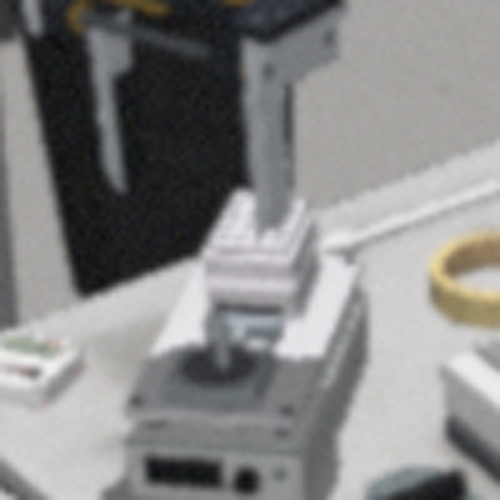

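Call:
step_arm([
  [100,-0.0076,0.0545,0,0,0,0],
  [100,-0.0076,0.0545,0,0,0,0],
  [100,-0.0076,0.0545,0,0,0,0],
  [100,-0.0076,0.0545,0,0,0,0],
  [100,-0.0076,0.0545,0,0,0,0],
  [100,-0.0076,0.0545,0,0,0,0],
  [100,-0.0076,0.0545,0,0,0,0],
  [100,-0.0076,0.0545,0,0,0,0],
  [100,0.0344,0.0381,0,0,0,0],
  [100,0.0344,0.0381,0,0,0,0],
  [100,0.0344,0.0381,0,0,0,0],
  [100,0.0344,0.0381,0,0,0,0],
  [100,0,0,0.05,0,0,0],
  [100,0,0,0.05,0,0,0],
  [100,0,0,0,0,0,0],
  [100,0,0,0,0,0,0],
])

```text
time_s: 30.5
eef_pos: [0.6295, -0.2802, 0.137]
eef_rot: [[0.963, 0.271, 0.001], [0.271, -0.963, -0.001], [0.001, 0.001, -1.0]]
force: [-0.3, -1.1, 0.6]
finger_gap: 0.0938
gripper_force: 0.0
```

```bash
python3 -c "
from h import *
plan(.6295,-.2795,.0095,-75)"
```

```text
az -74.28->-75: rz total 0.72 = 1 x 0.72; shift tool x 0.0002 y -0.0006 (1 x 0.0002 -0.0006) z 0.1275
tilt [ 0.08 -0.04] pos [ 0.6295 -0.2802  0.137 ] t 30.5 j7 -38.1 F [-0.3 -1.1  0.6] gap 0.0938
```

Call:
step_arm([
  [100,0,0,0.05,0,0,0.7],
  [100,0,0,0.05,0,0,0],
  [100,0,0,0.027,0,0,0],
  [100,0,0,0,0,0,0],
  [50,0,0,0,0,0,0],
  [40,0,0,0,0,0,0],
  [40,0,0,0,0,0,0],
  [40,0,0,0,0,0,0],
  [40,0,0,0,0,0,0],
])

```text
time_s: 31.62
eef_pos: [0.6291, -0.2797, 0.0086]
eef_rot: [[0.966, 0.259, 0.001], [0.259, -0.966, -0.0], [0.001, 0.0, -1.0]]
force: [-0.0, 0.6, 7.3]
finger_gap: 0.0574
gripper_force: 30.0
```

Call:
step_arm([
  [40,0,0,-0.03,0,0,0],
  [40,0,0,-0.06,0,0,0],
  [40,0,0,-0.06,0,0,0],
  [40,0,0,-0.06,0,0,0],
  [40,-0.0349,-0.0379,0,0,0,0],
  [40,-0.0349,-0.0379,0,0,0,0],
  [40,-0.0349,-0.0379,0,0,0,0],
  [40,-0.0349,-0.0379,0,0,0,0],
  [40,0.0095,-0.0522,0,0,0,0],
  [40,0.0095,-0.0522,0,0,0,0],
  [40,0.0095,-0.0522,0,0,0,0],
  [40,0.0095,-0.0522,0,0,0,0],
  [40,0.0095,-0.0522,0,0,0,0],
  [40,0.0095,-0.0522,0,0,0,0],
  [40,0.0095,-0.0522,0,0,0,0],
  [40,0,0,0,0,0,-9],
  [40,0,0,0,0,0,-9],
  [40,0,0,0,0,0,-9],
  [40,0,0,0,0,0,0],
])

```text
time_s: 34.0
eef_pos: [0.4241, 0.2006, 0.218]
eef_rot: [[0.744, 0.669, -0.0], [0.669, -0.744, -0.0], [-0.0, -0.0, -1.0]]
force: [-0.1, -0.9, -1.8]
finger_gap: 0.0574
gripper_force: 30.0
```

```bash
python3 -c "
from h import *
plan(.5242,.408,.150,-48)"
```

```text
az -48.03->-48: rz total -0.03 = 1 x -0.03; shift tool x 0.2132 y -0.0871 (5 x 0.0426 -0.0174) z 0.0680
tilt [-0.01 -0.01] pos [0.4241 0.2006 0.218 ] t 34.0 j7 -79.6 F [-0.1 -0.9 -1.8] gap 0.0574
```

Call:
step_arm([
  [40,0.0426,-0.0174,0,0,0,0],
  [40,0.0426,-0.0174,0,0,0,0],
  [40,0.0426,-0.0174,0,0,0,0],
  [40,0.0426,-0.0174,0,0,0,0],
  [40,0.0426,-0.0174,0,0,0,0],
  [40,0,0,0.035,0,0,0],
  [40,0,0,0.033,0,0,0],
  [40,0,0,0,0,0,0],
  [40,0,0,0,0,0,0],
  [40,0,0,0,0,0,0],
])

```text
time_s: 35.25
eef_pos: [0.5248, 0.4084, 0.1518]
eef_rot: [[0.744, 0.669, 0.002], [0.669, -0.744, 0.002], [0.002, -0.0, -1.0]]
force: [0.0, 0.2, -1.7]
finger_gap: 0.0579
gripper_force: 30.0
```

```bash
python3 -c "
from h import *
plan(.5240,.4078,.1281,-48)"
```

```text
az -48.04->-48: rz total -0.04 = 1 x -0.04; shift tool x -0.0011 y -0.0001 (1 x -0.0011 -0.0001) z 0.0237
tilt [0.09 0.09] pos [0.5248 0.4084 0.1518] t 35.25 j7 -85.2 F [ 0.   0.2 -1.7] gap 0.0579
```

Call:
step_arm([
  [40,-0.0011,0,0.008,0,0,0],
  [40,0,0,0.007,0,0,0],
  [40,0,0,0.005,0,0,0],
  [40,0,0,0.003,0,0,0],
  [40,0,0,0.001,0,0,0],
  [40,0,0,0,0,0,0],
])

```text
time_s: 36.0
eef_pos: [0.5233, 0.4072, 0.128]
eef_rot: [[0.743, 0.669, -0.0], [0.669, -0.743, 0.001], [0.0, -0.001, -1.0]]
force: [-11.9, -7.3, 28.2]
finger_gap: 0.0577
gripper_force: 30.0
```

Call:
step_arm([
  [40,-0.001,0,-0.002,0,0,0],
  [70,0,0,0,0,0,0],
  [90,0,0,0,0,0,0],
  [100,0,0,0,0,0,0],
  [100,0,0,-0.03,0,0,0],
  [100,0,0,-0.06,0,0,0],
  [100,0,0,-0.02,0,0,0],
  [100,-0.05,0,0,0,0,0],
  [100,-0.05,0,0,0,0,0],
  [100,-0.05,0.01,0,0,0,0],
  [100,-0.04,0.01,0,0,0,0],
  [100,0,0,0,0,0,0],
])

```text
time_s: 37.5
eef_pos: [0.3937, 0.2625, 0.2381]
eef_rot: [[0.744, 0.668, -0.001], [0.668, -0.744, 0.0], [-0.0, -0.001, -1.0]]
force: [-0.4, 0.3, 0.5]
finger_gap: 0.0943
gripper_force: 0.0
```

Call:
step_arm([
  [100,0,0,0,0,0,-10.2],
  [100,0,0,0,0,0,-10.2],
  [100,0,0,0,0,0,-10.2],
  [100,0,0,0,0,0,-10.2],
  [100,0,0,0,0,0,-10.2],
  [100,0,0,0,0,0,-10.2],
  [100,0,0,0,0,0,-10.2],
  [100,0,0,0,0,0,-10.2],
  [100,0,0,0,0,0,-10.2],
  [100,0,0,0,0,0,-10.2],
  [100,0,0,0,0,0,-10.2],
  [100,0,0,0,0,0,-10.2],
  [100,0,0,0,0,0,-10.2],
  [100,0,0,0,0,0,-10.2],
  [100,0,0,0,0,0,-10.2],
  [100,0,0,0,0,0,0],
])

```text
time_s: 39.5
eef_pos: [0.3951, 0.265, 0.2378]
eef_rot: [[-0.966, -0.259, -0.0], [-0.259, 0.966, -0.0], [0.0, -0.0, -1.0]]
force: [0.4, 0.6, 0.8]
finger_gap: 0.0938
gripper_force: 0.0
```

```bash
python3 -c "
from h import *
plan(.455,-.16,.2,105.3)
plan(.5137,-.2955,.2,105.3)
measure('block_0',BLOCK,0,(.513,-.296,np.radians(195)))
"
```

```text
az 104.99->105.3: rz total -0.31 = 1 x -0.31; shift tool x 0.0543 y -0.4257 (8 x 0.0068 -0.0532) z 0.0378
tilt [-0.02 -0.02] pos [0.3951 0.265  0.2378] t 39.5 j7 64.1 F [0.4 0.6 0.8] gap 0.0938
az 104.99->105.3: rz total -0.31 = 1 x -0.31; shift tool x 0.0334 y -0.5719 (11 x 0.0030 -0.0520) z 0.0378
tilt [-0.02 -0.02] pos [0.3951 0.265  0.2378] t 39.5 j7 64.1 F [0.4 0.6 0.8] gap 0.0938
top block_0 [ 0.5121 -0.2952  3.3707] 193.1 err 0.021 conf 0.74
scene block_0 [ 0.5152 -0.295   3.428 ] 196.4 err 0.026 conf 0.77
```

Call:
step_arm([
  [100,0.0068,-0.0532,0,0,0,0],
  [100,0.0068,-0.0532,0,0,0,0],
  [100,0.0068,-0.0532,0,0,0,0],
  [100,0.0068,-0.0532,0,0,0,0],
  [100,0.0068,-0.0532,0,0,0,0],
  [100,0.0068,-0.0532,0,0,0,0],
  [100,0.0068,-0.0532,0,0,0,0],
  [100,0.0068,-0.0532,0,0,0,0],
  [100,-0.007,-0.0487,0,0,0,0],
  [100,-0.007,-0.0487,0,0,0,0],
  [100,-0.007,-0.0487,0,0,0,0],
  [100,0,0,0.05,0,0,0],
  [100,0,0,0.05,0,0,0],
  [100,0,0,0,0,0,0],
  [100,0,0,0,0,0,0],
])

```text
time_s: 41.58
eef_pos: [0.5115, -0.2968, 0.1398]
eef_rot: [[-0.966, -0.258, 0.001], [-0.258, 0.966, -0.001], [-0.001, -0.001, -1.0]]
force: [0.8, 0.0, 0.6]
finger_gap: 0.0942
gripper_force: 0.0
```

```bash
python3 -c "
from h import *
plan(.5137,-.2955,.0095,105)"
```

```text
az 104.96->105: rz total -0.04 = 1 x -0.04; shift tool x -0.0025 y 0.0007 (1 x -0.0025 0.0007) z 0.1303
tilt [ 0.06 -0.04] pos [ 0.5115 -0.2968  0.1398] t 41.58 j7 146.6 F [0.8 0.  0.6] gap 0.0942
```

Call:
step_arm([
  [100,-0.0025,0.0007,0.05,0,0,0],
  [100,0,0,0.05,0,0,0],
  [100,0,0,0.03,0,0,0],
  [100,0,0,0,0,0,0],
  [50,0,0,0,0,0,0],
  [40,0,0,0,0,0,0],
  [40,0,0,0,0,0,0],
  [40,0,0,0,0,0,0],
  [40,0,0,0,0,0,0],
])

```text
time_s: 42.7
eef_pos: [0.5134, -0.2951, 0.0086]
eef_rot: [[-0.966, -0.259, 0.001], [-0.259, 0.966, -0.0], [-0.001, -0.0, -1.0]]
force: [-1.0, 1.0, 8.1]
finger_gap: 0.0579
gripper_force: 29.8
```

Call:
step_arm([
  [40,0,0,-0.03,0,0,0],
  [40,0,0,-0.06,0,0,0],
  [40,0,0,-0.06,0,0,0],
  [40,0,0,-0.06,0,0,0],
  [40,0.0071,0.0485,-0.02,0,0,0],
  [40,0.0071,0.0485,0,0,0,0],
  [40,0.0071,0.0485,0,0,0,0],
  [40,-0.0092,0.0508,0,0,0,0],
  [40,-0.0092,0.0508,0,0,0,0],
  [40,-0.0092,0.0508,0,0,0,0],
  [40,-0.0092,0.0508,0,0,0,0],
  [40,-0.0092,0.0508,0,0,0,0],
  [40,-0.0092,0.0508,0,0,0,0],
  [40,-0.0092,0.0508,0,0,0,0],
  [40,0,0,0,0,0,0],
])

```text
time_s: 44.58
eef_pos: [0.4238, 0.2035, 0.2377]
eef_rot: [[-0.965, -0.264, -0.001], [-0.264, 0.965, -0.0], [0.001, -0.0, -1.0]]
force: [0.2, 0.1, -2.1]
finger_gap: 0.0578
gripper_force: 29.8
```

Call:
step_arm([
  [40,0,0,0,0,0,10.2],
  [40,0,0,0,0,0,10.2],
  [40,0,0,0,0,0,10.2],
  [40,0,0,0,0,0,10.2],
  [40,0,0,0,0,0,10.2],
  [40,0,0,0,0,0,10.2],
  [40,0,0,0,0,0,10.2],
  [40,0,0,0,0,0,10.2],
  [40,0,0,0,0,0,10.2],
  [40,0,0,0,0,0,10.2],
  [40,0,0,0,0,0,10.2],
  [40,0,0,0,0,0,10.2],
  [40,0,0,0,0,0,10.2],
  [40,0,0,0,0,0,10.2],
  [40,0,0,0,0,0,10.2],
  [40,0,0,0,0,0,0],
])

```text
time_s: 46.58
eef_pos: [0.4247, 0.1994, 0.238]
eef_rot: [[0.743, 0.669, -0.0], [0.669, -0.743, -0.0], [-0.0, -0.0, -1.0]]
force: [0.1, 0.2, -0.8]
finger_gap: 0.0581
gripper_force: 29.8
```

```bash
python3 -c "
from h import *
plan(.5240,.4078,.173,-48)"
```

```text
az -47.98->-48: rz total 0.02 = 1 x 0.02; shift tool x 0.2132 y -0.0884 (5 x 0.0426 -0.0177) z 0.0650
tilt [-0.02 -0.02] pos [0.4247 0.1994 0.238 ] t 46.58 j7 -79.6 F [ 0.1  0.2 -0.8] gap 0.0581
```

Call:
step_arm([
  [40,0.0426,-0.0177,0,0,0,0],
  [40,0.0426,-0.0177,0,0,0,0],
  [40,0.0426,-0.0177,0,0,0,0],
  [40,0.0426,-0.0177,0,0,0,0],
  [40,0.0426,-0.0177,0,0,0,0],
  [40,0,0,0.035,0,0,0],
  [40,0,0,0.03,0,0,0],
  [40,0,0,0,0,0,0],
  [40,0,0,0,0,0,0],
  [40,0,0,0,0,0,0],
])

```text
time_s: 47.82
eef_pos: [0.5244, 0.4088, 0.1746]
eef_rot: [[0.742, 0.67, 0.001], [0.67, -0.742, 0.002], [0.002, -0.0, -1.0]]
force: [0.4, 0.1, -1.1]
finger_gap: 0.0577
gripper_force: 29.8
```

```bash
python3 -c "
from h import *
plan(.5240,.4078,.1506,-48)"
```

```text
az -47.93->-48: rz total 0.07 = 1 x 0.07; shift tool x -0.0010 y 0.0005 (1 x -0.0010 0.0005) z 0.0240
tilt [0.08 0.09] pos [0.5244 0.4088 0.1746] t 47.83 j7 -83.2 F [ 0.4  0.1 -1.1] gap 0.0577
```

Call:
step_arm([
  [40,-0.001,0.0005,0.008,0,0,0],
  [40,0,0,0.007,0,0,0],
  [40,0,0,0.005,0,0,0],
  [40,0,0,0.003,0,0,0],
  [40,0,0,0.001,0,0,0],
  [40,0,0,0,0,0,0],
])

```text
time_s: 48.58
eef_pos: [0.5234, 0.4074, 0.1507]
eef_rot: [[0.743, 0.669, -0.0], [0.669, -0.743, 0.001], [0.0, -0.001, -1.0]]
force: [-9.5, -5.9, 21.9]
finger_gap: 0.0576
gripper_force: 29.9
```

Call:
step_arm([
  [40,-0.001,0,-0.002,0,0,0],
  [70,0,0,0,0,0,0],
  [90,0,0,0,0,0,0],
  [100,0,0,0,0,0,0],
  [100,0,0,-0.03,0,0,0],
  [100,0,0,-0.06,0,0,0],
  [100,-0.05,0,0,0,0,0],
  [100,-0.05,0,0,0,0,0],
  [100,-0.05,0,0,0,0,0],
  [100,0,0,0,0,0,-9.6],
  [100,0,0,0,0,0,-9.6],
  [100,0,0,0,0,0,-9.6],
  [100,0,0,0,0,0,-9.6],
  [100,0,0,0,0,0,-9.6],
  [100,0,0,0,0,0,0],
])

```text
time_s: 50.45
eef_pos: [0.4112, 0.3063, 0.2411]
eef_rot: [[0.001, 1.0, -0.0], [1.0, -0.001, 0.0], [0.0, -0.0, -1.0]]
force: [0.4, -0.1, -0.3]
finger_gap: 0.094
gripper_force: 0.0
```

```bash
python3 -c "
from h import *
plan(.5002,.210,.12,0)
measure('cover',COVER,0,(.50,.212,np.pi/2))
snap('top','tt.png')
p=snap('scene','x.png'); c=p['color']; u,v=map(int,proj(p,(.48,.36,.1)));w=60
cv2.imwrite('pics/n3.png',cv2.resize(c[v-w:v+w,u-w:u+w],(600,600),interpolation=cv2.INTER_CUBIC)[:,:,::-1])"
```

```text
az -0.04->0: rz total -0.04 = 1 x -0.04; shift tool x -0.0963 y 0.0890 (3 x -0.0321 0.0297) z 0.1211
tilt [-0.  0.] pos [0.4112 0.3063 0.2411] t 50.45 j7 -41.5 F [ 0.4 -0.1 -0.3] gap 0.094
top cover [0.4996 0.2108 1.5865] 90.9 err 0.029 conf 0.83
scene cover none
```

View pics/n3.png

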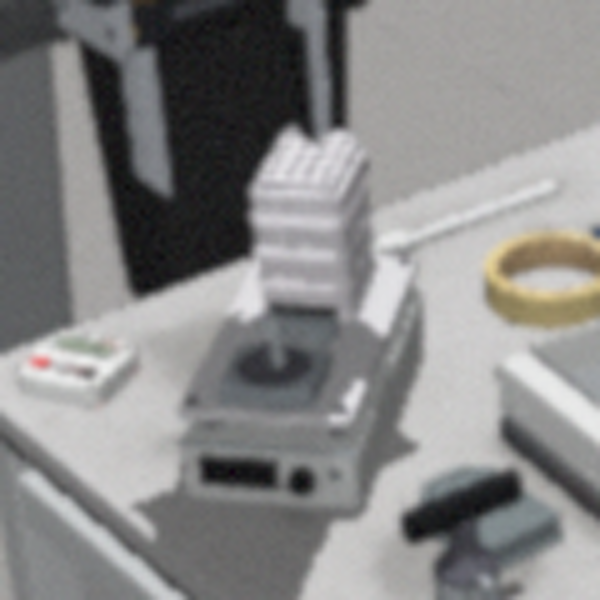

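Call:
step_arm([
  [100,-0.0321,0.0297,0,0,0,0],
  [100,-0.0321,0.0297,0,0,0,0],
  [100,-0.0313,0.0297,0,0,0,0],
  [100,0,0,0.05,0,0,0],
  [100,0,0,0.05,0,0,0],
  [100,0,0,0.05,0,0,0],
  [100,0,0,0.05,0,0,0],
  [100,0,0,0.0305,0,0,0],
  [100,0,0,0,0,0,0],
  [50,0,0,0,0,0,0],
  [40,0,0,0,0,0,0],
  [40,0,0,0,0,0,0],
  [40,0,0,0,0,0,0],
  [40,0,0,0,0,0,0],
])

```text
time_s: 52.5
eef_pos: [0.5005, 0.2112, 0.011]
eef_rot: [[-0.0, 1.0, 0.001], [1.0, 0.0, 0.0], [0.0, 0.001, -1.0]]
force: [-0.8, 0.4, 8.1]
finger_gap: 0.0576
gripper_force: 30.0
```

Call:
step_arm([
  [40,0,0,-0.03,0,0,0],
  [40,0,0,-0.06,0,0,0],
  [40,0,0,-0.06,0,0,0],
  [40,0,0,-0.06,0,0,0],
  [40,0,0,-0.03,0,0,0],
  [40,0.045,-0.03,0,0,0,0],
  [40,0.045,-0.03,0,0,0,0],
  [40,0,0,0,0,0,9.6],
  [40,0,0,0,0,0,9.6],
  [40,0,0,0,0,0,9.6],
  [40,0,0,0,0,0,9.6],
  [40,0,0,0,0,0,9.6],
  [40,0,0,0,0,0,0],
])

```text
time_s: 54.12
eef_pos: [0.4401, 0.3008, 0.2505]
eef_rot: [[0.742, 0.67, -0.0], [0.67, -0.742, -0.0], [-0.0, -0.0, -1.0]]
force: [-0.2, -0.6, -1.9]
finger_gap: 0.0575
gripper_force: 30.0
```

```bash
python3 -c "
from h import *
plan(.5240,.4078,.2,-48)"
```

```text
az -47.93->-48: rz total 0.07 = 1 x 0.07; shift tool x 0.1339 y -0.0233 (3 x 0.0446 -0.0078) z 0.0505
tilt [-0.01 -0.01] pos [0.4401 0.3008 0.2505] t 54.12 j7 -84.9 F [-0.2 -0.6 -1.9] gap 0.0575
```

Call:
step_arm([
  [40,0.0446,-0.0078,0,0,0,0],
  [40,0.0446,-0.0078,0,0,0,0],
  [40,0.0446,-0.0078,0,0,0,0],
  [40,0,0,0.03,0,0,0],
  [40,0,0,0.02,0,0,0],
  [40,0,0,0,0,0,0],
  [40,0,0,0,0,0,0],
  [40,0,0,0,0,0,0],
])

```text
time_s: 55.12
eef_pos: [0.5243, 0.408, 0.2018]
eef_rot: [[0.743, 0.67, 0.001], [0.67, -0.743, 0.001], [0.002, -0.0, -1.0]]
force: [0.1, -0.2, -1.6]
finger_gap: 0.0575
gripper_force: 30.0
```

```bash
python3 -c "
from h import *
plan(.5240,.4078,.1755,-48)"
```

```text
az -47.96->-48: rz total 0.04 = 1 x 0.04; shift tool x -0.0004 y -0.0000 (1 x -0.0004 -0.0000) z 0.0263
tilt [0.06 0.08] pos [0.5243 0.408  0.2018] t 55.12 j7 -82.2 F [ 0.1 -0.2 -1.6] gap 0.0575
```

Call:
step_arm([
  [40,-0.0004,0,0.009,0,0,0],
  [40,0,0,0.007,0,0,0],
  [40,0,0,0.006,0,0,0],
  [40,0,0,0.003,0,0,0],
  [40,0,0,0.001,0,0,0],
  [40,0,0,0,0,0,0],
])

```text
time_s: 55.88
eef_pos: [0.5238, 0.4077, 0.1757]
eef_rot: [[0.743, 0.669, 0.0], [0.669, -0.743, 0.001], [0.001, -0.0, -1.0]]
force: [-5.5, -2.6, 14.1]
finger_gap: 0.0577
gripper_force: 30.0
```

Call:
step_arm([
  [40,-0.0005,0,-0.001,0,0,0],
  [70,0,0,0,0,0,0],
  [90,0,0,0,0,0,0],
  [100,0,0,0,0,0,0],
  [100,0,0,-0.03,0,0,0],
  [100,0,0,-0.06,0,0,0],
  [100,-0.05,0,0,0,0,0],
  [100,-0.05,0,0,0,0,0],
  [100,-0.05,0,0,0,0,0],
  [100,0,0,0,0,0,0],
])

```text
time_s: 57.12
eef_pos: [0.4102, 0.305, 0.2661]
eef_rot: [[0.743, 0.669, -0.001], [0.669, -0.743, 0.001], [0.0, -0.002, -1.0]]
force: [0.5, -0.2, 0.1]
finger_gap: 0.0937
gripper_force: 0.0
```

Run:
```python
from h import *
np.set_printoptions(precision=4,suppress=True)
BAR=np.array([[sx*.007,sy*.039,z] for sx in(-1,1) for sy in(-1,1) for z in(.07,.09)])
t=[]
for n in('top','scene'):
    P=[snap(n) for _ in range(6)]; im=np.mean([p['color'].astype(float) for p in P],0); p=P[-1]; g=im.mean(2)
    u,v=proj(p,(.434,.137,.08)); m=(g<70).astype(np.uint8); k,l,st,cn=cv2.connectedComponentsWithStats(m)
    c=[i for i in range(1,k) if st[i][4]>30]; i=min(c,key=lambda i:np.hypot(*(cn[i]-[u,v]))); print(n,cn[i],st[i],np.array([u,v]))
    x,f=fitm([(p,(l==i).astype(np.uint8))],BAR,0,(.434,.137,0.)); print(x,np.degrees(x[2]),f)
    u,v=map(int,proj(p,(.434,.137,.045))); w=25
    t.append(cv2.resize(im[v-w:v+w,u-w:u+w].clip(0,255).astype(np.uint8),(400,400),interpolation=cv2.INTER_CUBIC))
cv2.imwrite('pics/h1.png',np.hstack(t)[:,:,::-1])
```

```text
top [310.631  268.7273] [306 254  11  29 187] [313.399  269.2053]
[0.4373 0.1445 1.5206] 87.1227132227139 0.1787576414327551
scene [297.725  264.5063] [287 257  23  19 160] [298.5247 264.881 ]
[ 0.4374  0.1418 -1.3263] -75.99338481175909 0.420407047230425
```

View pics/h1.png

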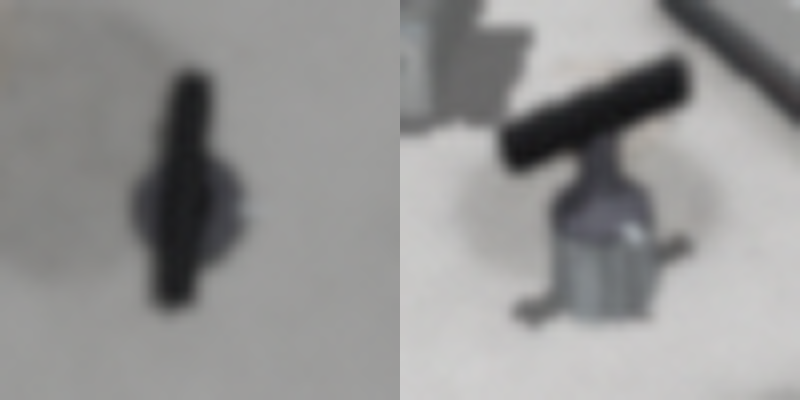

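Run:
```python
from h import *
np.set_printoptions(precision=4,suppress=True,linewidth=220)
BAR=np.array([[sx*.007,sy*.039,z] for sx in(-1,1) for sy in(-1,1) for z in(.07,.09)])
for n in('top','scene'):
    P=[snap(n) for _ in range(4)]; g=np.mean([p['color'].astype(float).mean(2) for p in P],0); p=P[-1]
    for th in(70,90):
        u,v=proj(p,(.434,.137,.08)); m=(g<th).astype(np.uint8); k,l,st,cn=cv2.connectedComponentsWithStats(m)
        c=[i for i in range(1,k) if st[i][4]>30]; i=min(c,key=lambda i:np.hypot(*(cn[i]-[u,v])))
        x,f=fitm([(p,(l==i).astype(np.uint8))],BAR,0,(.437,.141,1.52)); print(n,th,x,np.degrees(x[2]),f)
    if n=='scene':
        u,v=map(int,proj(p,(.437,.141,.02))); print(u,v); print(g[v-12:v+8,u-9:u+10].astype(int))
plan(.4375,.142,.15,-3)
```

```text
top 70 [0.4366 0.1442 1.5279] 87.54042918299541 0.1747346469885015
top 90 [0.4367 0.1446 1.5205] 87.11659061620634 0.18021673064920476
scene 70 [0.4376 0.1411 1.8304] 104.87501897350515 0.4196583759605604
scene 90 [0.4374 0.1389 1.8894] 108.25470856016774 0.302884276513214
299 280
[[ 24  34  52  75  91  85  68  58  62  67  76 112 147 157 163 165 168 168 172]
 [ 58  79 103 128 138 125  87  64  63  66  71 107 144 157 164 167 167 167 166]
 [111 136 147 156 155 137  91  63  61  64  68  94 132 152 163 164 164 165 166]
 [150 160 162 159 147 118  78  62  63  67  66  76 100 126 148 159 164 166 166]
 [161 163 158 139 111  83  64  62  68  70  69  69  81  96 120 147 160 164 165]
 [164 161 149 112  77  61  58  69  78  79  80  81  84  89 104 134 158 165 166]
 [164 158 132  89  60  59  64  79  91  94  93  92  92  91  98 126 156 164 165]
 [166 155 126  79  61  68  76  90  99 101 100  99  97  93  95 118 152 164 166]
 [164 155 129  83  72  84  91  99 101 104 104 106 112 109  95 113 148 162 165]
 [163 157 134  95  81  90  96  97 101 103 101 119 145 145 115 117 147 159 155]
 [164 158 139 107  91  92  9
[... 255 characters left out ...]
117 109 110 113 105 103 114 135]
 [172 169 152 119 110 121 130 133 126 113 114 119 110 110 115 114 127 156 172]
 [176 171 154 120 111 120 134 136 130 117 114 117 109 110 117 123 148 178 189]
 [184 175 153 119 110 120 133 136 131 117 115 117 109 109 117 131 160 187 194]
 [176 164 136 111 109 119 132 135 131 120 116 117 110 108 118 140 172 193 197]
 [140 130 112 106 109 118 132 136 130 118 115 119 111 110 123 151 184 196 198]
 [110 107 105 111 121 127 134 136 132 119 117 117 112 111 129 163 189 197 199]]
az -47.98->-3: rz total -44.98 = 5 x -9.00; shift tool x -0.1633 y 0.0342 (4 x -0.0408 0.0086) z 0.1156
tilt [-0. -0.] pos [0.4119 0.3069 0.2656] t 58.12 j7 -88.8 F [-0.   0.1  0.3] gap 0.0941
```

Call:
step_arm([
  [100,0,0,0,0,0,-10.4],
  [100,0,0,0,0,0,-10.4],
  [100,0,0,0,0,0,-10.4],
  [100,0,0,0,0,0,-10.4],
  [100,0,0,0,0,0,-10.4],
  [100,0,0,0,0,0,-10.4],
  [100,0,0,0,0,0,-10.4],
  [100,0,0,0,0,0,-10.4],
  [100,0,0,0,0,0,-10.4],
  [100,0,0,0,0,0,-10.4],
  [100,0,0,0,0,0,-10.4],
  [100,0,0,0,0,0,-10.4],
  [100,0,0,0,0,0,-10.4],
  [100,0,0,0,0,0,0],
])

```text
time_s: 59.88
eef_pos: [0.4119, 0.3068, 0.2656]
eef_rot: [[-0.999, 0.049, -0.0], [0.049, 0.999, 0.0], [0.0, 0.0, -1.0]]
force: [-0.6, -0.6, -0.8]
finger_gap: 0.0937
gripper_force: 0.0
```

```bash
python3 -c "
from h import *
plan(.4378,.142,.15,87)"
```

```text
az 87.17->87: rz total 0.17 = 1 x 0.17; shift tool x -0.0345 y -0.1632 (4 x -0.0086 -0.0408) z 0.1156
tilt [-0.  0.] pos [0.4119 0.3068 0.2656] t 59.88 j7 45.2 F [-0.6 -0.6 -0.8] gap 0.0937
```

Call:
step_arm([
  [100,-0.0086,-0.0408,0,0,0,0],
  [100,-0.0086,-0.0408,0,0,0,0],
  [100,-0.0086,-0.0408,0,0,0,0],
  [100,-0.0086,-0.0408,0,0,0,0],
  [100,0,0,0.05,0,0,0],
  [100,0,0,0.06,0,0,0],
  [100,0,0,0,0,0,0],
  [100,0,0,0,0,0,0],
])

```text
time_s: 60.88
eef_pos: [0.4392, 0.1425, 0.1573]
eef_rot: [[-0.999, 0.051, 0.001], [0.051, 0.999, 0.0], [-0.001, 0.0, -1.0]]
force: [0.9, -0.5, 0.1]
finger_gap: 0.0938
gripper_force: 0.0
```

```bash
python3 -c "
from h import *
plan(.4378,.142,.061,87)"
```

```text
az 87.10->87: rz total 0.10 = 1 x 0.10; shift tool x 0.0014 y -0.0006 (1 x 0.0014 -0.0006) z 0.0963
tilt [0.06 0.02] pos [0.4392 0.1425 0.1573] t 60.88 j7 65.3 F [ 0.9 -0.5  0.1] gap 0.0938
```

Call:
step_arm([
  [100,0.0014,-0.0006,0.045,0,0,0],
  [100,0,0,0.045,0,0,0],
  [100,0,0,0.0063,0,0,0],
  [70,0,0,0,0,0,0],
  [40,0,0,0,0,0,0],
  [20,0,0,0,0,0,0],
  [5,0,0,0,0,0,0],
  [0,0,0,0,0,0,0],
  [0,0,0,0,0,0,0],
  [0,0,0,0,0,0,0],
])

```text
time_s: 62.12
eef_pos: [0.4369, 0.1416, 0.0592]
eef_rot: [[-0.999, 0.049, -0.0], [0.049, 0.999, -0.0], [0.0, -0.0, -1.0]]
force: [-0.1, 0.1, -0.7]
finger_gap: 0.0274
gripper_force: 0.0
```

Call:
step_arm([
  [0,0,0,0,0,0,0],
  [0,0,0,0,0,0,0],
  [0,0,0,0,0,0,0],
])

```text
time_s: 62.5
eef_pos: [0.4368, 0.1416, 0.0592]
eef_rot: [[-0.999, 0.048, -0.0], [0.048, 0.999, -0.0], [0.0, -0.0, -1.0]]
force: [0.2, 0.4, -2.2]
finger_gap: 0.0144
gripper_force: 29.9
```

Call:
step_arm([
  [0,0,0,-0.02,0,0,0],
  [0,0,0,-0.05,0,0,0],
  [0,0,0,-0.05,0,0,0],
  [0,0,0,-0.03,0,0,0],
  [0,0,0,0,0,0,9],
  [0,0,0,0,0,0,9],
  [0,0,0,0,0,0,9],
  [0,0,0,0,0,0,9],
  [0,0,0,0,0,0,9],
  [0,0,0,0,0,0,0],
])

```text
time_s: 63.75
eef_pos: [0.4368, 0.1416, 0.2092]
eef_rot: [[-0.673, 0.74, -0.0], [0.74, 0.673, -0.0], [0.0, -0.0, -1.0]]
force: [0.2, -0.6, -2.2]
finger_gap: 0.0146
gripper_force: 29.9
```

```bash
python3 -c "
from h import *
plan(.4318,.3265,.195,42)"
```

```text
az 42.26->42: rz total 0.26 = 1 x 0.26; shift tool x 0.1408 y 0.1200 (4 x 0.0352 0.0300) z 0.0142
tilt [-0.01 -0.01] pos [0.4368 0.1416 0.2092] t 63.75 j7 18.4 F [ 0.2 -0.6 -2.2] gap 0.0146
```

Call:
step_arm([
  [0,0.0352,0.03,0,0,0,0],
  [0,0.0352,0.03,0,0,0,0],
  [0,0.0352,0.03,0,0,0,0],
  [0,0.0352,0.03,0,0,0,0],
  [0,0,0,0.0142,0,0,0.2],
  [0,0,0,0,0,0,0],
  [0,0,0,0,0,0,0],
  [0,0,0,0,0,0,0],
])

```text
time_s: 64.75
eef_pos: [0.4316, 0.3259, 0.1956]
eef_rot: [[-0.669, 0.743, 0.0], [0.743, 0.669, 0.001], [0.0, 0.001, -1.0]]
force: [-0.4, -0.3, -1.3]
finger_gap: 0.0144
gripper_force: 29.9
```

Run:
```python
from h import *
plan(.4318,.3265,.192,42)
t=[]
for n in('top','scene'):
    P=[snap(n) for _ in range(6)]; im=np.mean([p['color'].astype(float) for p in P],0); p=P[-1]
    w=24; u,v=map(int,proj(p,(.433,.326,.135)))
    print(n,u-w,v-w)
    b=cv2.resize(im[v-w:v+w,u-w:u+w].clip(0,255).astype(np.uint8),(384,384),interpolation=cv2.INTER_CUBIC)
    t.append(b)
cv2.imwrite('pics/s1.png',np.hstack(t)[:,:,::-1])
```

```text
az 41.99->42: rz total -0.01 = 1 x -0.01; shift tool x 0.0003 y 0.0006 (1 x 0.0003 0.0006) z 0.0036
tilt [0.02 0.04] pos [0.4316 0.3259 0.1956] t 64.75 j7 3.1 F [-0.4 -0.3 -1.3] gap 0.0144
top 212 242
scene 234 198
```

View pics/s1.png

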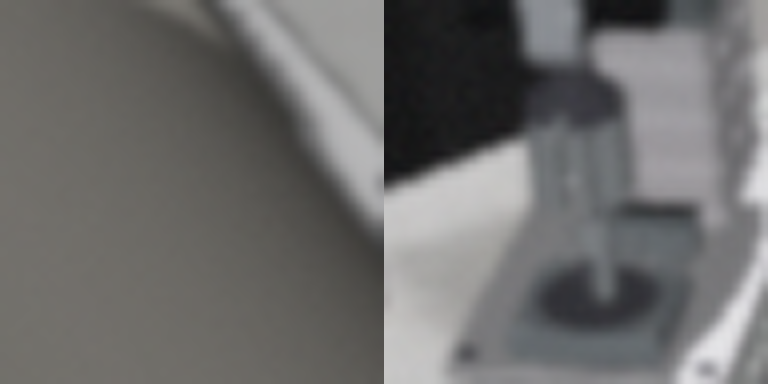

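Run:
```python
from h import *
p=snap('scene')
for X in[(.4325,.3258,.09),(.4325,.3258,.123),(.4325,.3258,.136),(.4325,.3258,.172),(.4335,.3258,.136),(.4325,.3268,.136)]:
    u,v=proj(p,X); print(X,((u-234)*8+384).round(1),((v-198)*8).round(1))
g=np.mean([snap('scene')['color'].astype(float).mean(2) for _ in range(6)],0)
np.set_printoptions(linewidth=220)
for v in range(212,238): print(v,g[v,248:272].astype(int))
```

```text
(0.4325, 0.3258, 0.09) 593.1 297.7
(0.4325, 0.3258, 0.123) 585.5 223.0
(0.4325, 0.3258, 0.136) 582.5 193.0
(0.4325, 0.3258, 0.172) 574.0 108.5
(0.4335, 0.3258, 0.136) 584.7 192.1
(0.4325, 0.3268, 0.136) 581.0 192.0
212 [ 28  29  30  41  57  61  68  77  80  69  62  61  63  65  69  82 115 150 159 159 158 159 160 159]
213 [ 31  28  32  54  72  78  84  95  95  78  71  70  76  88  96  96 116 149 158 159 159 159 159 160]
214 [ 30  38  54  78  95 102 108 112 104  96  92  92  99 107 109 102 115 144 154 157 154 156 156 156]
215 [ 69  91 109 121 111 112 116 111 107 111 108 102 107 114 112 104 112 138 150 153 155 154 153 154]
216 [134 163 171 160 125 113 114 109 107 114 114 103 109 114 112 104 109 135 150 153 154 153 153 154]
217 [180 192 193 174 130 114 113 106 106 115 114 106 109 113 113 106 107 131 151 156 156 155 155 155]
218 [196 197 194 177 136 115 114 108 104 115 116 108 109 114 113 110 107 132 154 159 160 160 160 159]
219 [197 197 192 177 143 117 114 110 108 119 117 109 108 114 116 109 106 131 155 159 159 160 160 161]
220 [197 196 193 179 145 119 116 113 115 130 122 108 106 112 115 109 
[... 1066 characters left out ...]
121 120 116 108 102  94  88  81  75  80  99 109  96  80  77  85  93  99  99 101 102 103]
232 [125 122 120 120 112  98  87  77  68  63  63  75  96 109  96  68  60  63  70  80  88  93  95  97]
233 [123 121 119 116 103  88  74  61  55  53  57  70  94 108  95  65  52  53  56  65  78  88  89  90]
234 [122 122 120 112  95  77  62  54  51  52  53  66  86 103  91  64  52  49  51  58  73  85  86  85]
235 [121 121 117 104  89  69  57  52  53  53  52  58  71  84  74  58  51  51  53  60  76  84  84  87]
236 [121 120 112  98  86  73  57  51  51  51  52  52  57  60  55  52  50  52  59  70  82  85  81  91]
237 [121 117 107  98  90  81  66  57  54  53  54  53  52  53  55  54  58  65  74  83  89  86  83  95]
```

Call:
step_arm([
  [0,-0.0015,0.0005,0.005,0,0,0],
  [0,0,0,0.004,0,0,0],
  [0,0,0,0.003,0,0,0],
  [0,0,0,0.002,0,0,0],
  [0,0,0,0,0,0,0],
])

```text
time_s: 66.32
eef_pos: [0.4325, 0.3257, 0.1809]
eef_rot: [[-0.669, 0.743, -0.0], [0.743, 0.669, -0.0], [-0.0, -0.0, -1.0]]
force: [-0.4, 0.3, -1.8]
finger_gap: 0.0142
gripper_force: 29.9
```

Call:
step_arm([
  [0,0,0,0.002,0,0,0],
  [0,0,0,0.002,0,0,0],
  [0,0,0,0.001,0,0,0],
  [0,0,0,0,0,0,0],
])

```text
time_s: 66.82
eef_pos: [0.4325, 0.3257, 0.176]
eef_rot: [[-0.669, 0.743, -0.0], [0.743, 0.669, -0.0], [-0.0, -0.0, -1.0]]
force: [-0.9, -0.2, -1.6]
finger_gap: 0.0143
gripper_force: 29.9
```

Call:
step_arm([
  [0,0,0,0.003,0,0,0],
  [0,0,0,0.003,0,0,0],
  [0,0,0,0.002,0,0,0],
  [0,0,0,0.002,0,0,0],
  [0,0,0,0,0,0,0],
])

```text
time_s: 67.45
eef_pos: [0.4324, 0.3259, 0.1659]
eef_rot: [[-0.669, 0.743, -0.0], [0.743, 0.669, -0.0], [0.0, -0.0, -1.0]]
force: [-1.3, 1.6, -2.0]
finger_gap: 0.0146
gripper_force: 29.9
```

Already past the key's top (foot at 0.1067) with no force; lower to the seat.

Call:
step_arm([
  [0,0,0,0.004,0,0,0],
  [0,0,0,0.004,0,0,0],
  [0,0,0,0.004,0,0,0],
  [0,0,0,0.003,0,0,0],
  [0,0,0,0.001,0,0,0],
  [0,0,0,0,0,0,0],
  [0,0,0,0,0,0,0],
])

```text
time_s: 68.32
eef_pos: [0.4325, 0.3258, 0.15]
eef_rot: [[-0.669, 0.743, -0.0], [0.743, 0.669, -0.0], [0.0, -0.0, -1.0]]
force: [-1.0, 1.6, -3.7]
finger_gap: 0.0145
gripper_force: 29.9
```

Call:
step_arm([
  [0,0,0,0.001,0,0,0],
  [0,0,0,0,0,0,7],
  [0,0,0,0,0,0,7],
  [0,0,0,0,0,0,7],
  [0,0,0,0,0,0,7],
  [0,0,0,0,0,0,7],
  [0,0,0,0,0,0,7],
  [0,0,0,0,0,0,7],
  [0,0,0,0,0,0,7],
  [0,0,0,0,0,0,7],
  [0,0,0,0,0,0,0],
])

```text
time_s: 69.7
eef_pos: [0.4327, 0.3261, 0.1492]
eef_rot: [[0.357, 0.934, 0.001], [0.934, -0.357, 0.0], [0.0, 0.0, -1.0]]
force: [0.4, 3.0, -2.6]
finger_gap: 0.0144
gripper_force: 29.9
```

```bash
python3 -c "
from h import *
s=readout.state(); print(s['torque'].round(2)); plan(.4325,.3258,.149,-40)"
```

```text
[ 0.65 -0.04  0.07]
az -20.92->-40: rz total 19.08 = 2 x 9.54; shift tool x -0.0003 y 0.0000 (1 x -0.0003 0.0000) z 0.0002
tilt [0.03 0.01] pos [0.4327 0.3261 0.1492] t 69.7 j7 -53.6 F [ 0.4  3.  -2.6] gap 0.0144
```

Call:
step_arm([
  [0,0,0,0,0,0,5],
  [0,0,0,0,0,0,5],
  [0,0,0,0,0,0,5],
  [0,0,0,0,0,0,2],
])

```text
time_s: 70.2
eef_pos: [0.4327, 0.3262, 0.1492]
eef_rot: [[0.614, 0.789, 0.0], [0.789, -0.614, 0.001], [0.001, -0.0, -1.0]]
force: [0.6, 5.0, -3.0]
finger_gap: 0.0144
gripper_force: 29.9
```

```bash
python3 -c "
from h import *
s=readout.state(); print(s['torque'].round(2)); plan(.4325,.3258,.149,-40)"
```

```text
[1.28 0.1  0.14]
az -37.88->-40: rz total 2.12 = 1 x 2.12; shift tool x -0.0004 y 0.0002 (1 x -0.0004 0.0002) z 0.0002
tilt [0.02 0.03] pos [0.4327 0.3262 0.1492] t 70.2 j7 -69.0 F [ 0.6  5.  -3. ] gap 0.0144
```

Call:
step_arm([
  [0,0,0,0,0,0,3],
  [0,0,0,0,0,0,3],
  [0,0,0,0,0,0,0],
])

```text
time_s: 70.58
eef_pos: [0.4326, 0.3262, 0.1492]
eef_rot: [[0.693, 0.721, 0.0], [0.721, -0.693, 0.001], [0.001, -0.0, -1.0]]
force: [-0.8, 5.3, -3.4]
finger_gap: 0.0143
gripper_force: 29.9
```

```bash
python3 -c "
from h import *
s=readout.state(); print(s['torque'].round(2)); plan(.4325,.3258,.149,-40)"
```

```text
[1.31 0.07 0.12]
az -43.84->-40: rz total -3.84 = 1 x -3.84; shift tool x -0.0004 y 0.0002 (1 x -0.0004 0.0002) z 0.0002
tilt [0.02 0.03] pos [0.4326 0.3262 0.1492] t 70.58 j7 -74.4 F [-0.8  5.3 -3.4] gap 0.0143
```

Call:
step_arm([
  [0,0,0,0,0,0,3],
  [0,0,0,0,0,0,0],
])

```text
time_s: 70.82
eef_pos: [0.4327, 0.3262, 0.1492]
eef_rot: [[0.729, 0.684, 0.0], [0.684, -0.729, 0.001], [0.001, -0.0, -1.0]]
force: [-0.4, 6.0, -3.2]
finger_gap: 0.0145
gripper_force: 29.9
```

```bash
python3 -c "
from h import *
s=readout.state(); print(s['torque'].round(2)); plan(.4325,.3258,.149,-40)"
```

```text
[1.46 0.07 0.15]
az -46.84->-40: rz total -6.84 = 1 x -6.84; shift tool x -0.0004 y 0.0002 (1 x -0.0004 0.0002) z 0.0002
tilt [0.02 0.03] pos [0.4327 0.3262 0.1492] t 70.83 j7 -77.1 F [-0.4  6.  -3.2] gap 0.0145
```

Call:
step_arm([
  [0,0,0,0,0,0,3],
  [0,0,0,0,0,0,0],
])

```text
time_s: 71.08
eef_pos: [0.4327, 0.3263, 0.1492]
eef_rot: [[0.764, 0.645, 0.0], [0.645, -0.764, 0.001], [0.001, -0.0, -1.0]]
force: [1.0, 4.8, -2.8]
finger_gap: 0.0145
gripper_force: 29.9
```

```bash
python3 -c "
from h import *
s=readout.state(); print(s['torque'].round(2)); plan(.4325,.3258,.149,-40)"
```

```text
[1.44 0.04 0.18]
az -49.84->-40: rz total -9.84 = 1 x -9.84; shift tool x -0.0005 y 0.0002 (1 x -0.0005 0.0002) z 0.0002
tilt [0.02 0.04] pos [0.4327 0.3263 0.1492] t 71.08 j7 -79.8 F [ 1.   4.8 -2.8] gap 0.0145
```

Call:
step_arm([
  [0,0,0,0,0,0,3],
  [0,0,0,0,0,0,3],
  [0,0,0,0,0,0,0],
])

```text
time_s: 71.45
eef_pos: [0.4327, 0.3259, 0.1492]
eef_rot: [[0.827, 0.562, 0.0], [0.562, -0.827, 0.0], [0.0, 0.0, -1.0]]
force: [1.2, 3.3, -1.9]
finger_gap: 0.0148
gripper_force: 30.6
```

Run:
```python
from h import *
s=readout.state(); print(s['torque'].round(2),s['tau'].round(2)); plan(.4325,.3258,.149,-40)
t=[]
P=[snap('scene') for _ in range(6)]; im=np.mean([p['color'].astype(float) for p in P],0); p=P[-1]
w=32; u,v=map(int,proj(p,(.45,.34,.11))); print(u-w,v-w)
cv2.imwrite('pics/s2.png',cv2.resize(im[v-w:v+w,u-w:u+w].clip(0,255).astype(np.uint8),(576,576),interpolation=cv2.INTER_CUBIC)[:,:,::-1])
```

```text
[ 0.81 -0.14  0.32] [  1.3  -61.9   12.2  -37.34   0.4    0.83  -1.18]
az -55.82->-40: rz total -15.82 = 2 x -7.91; shift tool x -0.0002 y -0.0001 (1 x -0.0002 -0.0001) z 0.0002
tilt [0.02 0.  ] pos [0.4327 0.3259 0.1492] t 71.45 j7 -85.1 F [ 1.2  3.3 -1.9] gap 0.0148
229 193
```

View pics/s2.png

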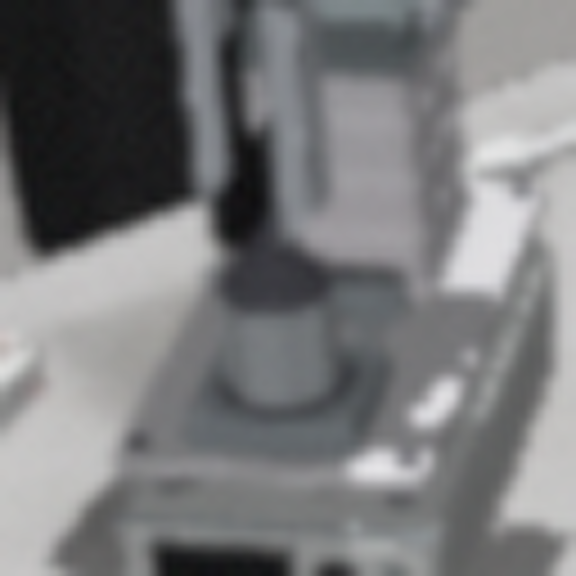

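Call:
step_arm([
  [0,0,0,0,0,0,3],
  [0,0,0,0,0,0,0],
  [0,0,0,0,0,0,0],
])

```text
time_s: 72.12
eef_pos: [0.4326, 0.3257, 0.1491]
eef_rot: [[0.856, 0.517, -0.0], [0.517, -0.856, -0.0], [-0.0, 0.0, -1.0]]
force: [0.1, 2.2, 1.1]
finger_gap: 0.0146
gripper_force: 31.2
```

```bash
python3 -c "
from h import *
s=readout.state(); print(s['torque'].round(2)); plan(.4325,.3258,.149,-40)"
```

```text
[0.36 0.05 0.48]
az -58.90->-40: rz total -18.90 = 2 x -9.45; shift tool x 0.0000 y -0.0001 (1 x 0.0000 -0.0001) z 0.0001
tilt [-0.   -0.01] pos [0.4326 0.3257 0.1491] t 72.12 j7 -87.9 F [0.1 2.2 1.1] gap 0.0146
```

Call:
step_arm([
  [0,0,0,0,0,0,-5],
  [0,0,0,0,0,0,-4],
  [0,0,0,0,0,0,-4],
  [0,0,0,0,0,0,0],
])

```text
time_s: 72.62
eef_pos: [0.4327, 0.3255, 0.1491]
eef_rot: [[0.719, 0.695, 0.0], [0.695, -0.719, 0.0], [0.0, -0.0, -1.0]]
force: [1.1, 1.7, 0.4]
finger_gap: 0.0143
gripper_force: 30.1
```

```bash
python3 -c "
from h import *
s=readout.state(); print(s['torque'].round(2)); plan(.4325,.3258,.149,-46)"
```

```text
[ 0.38 -0.24  0.03]
az -45.99->-46: rz total 0.01 = 1 x 0.01; shift tool x 0.0001 y -0.0004 (1 x 0.0001 -0.0004) z 0.0001
tilt [0. 0.] pos [0.4327 0.3255 0.1491] t 72.62 j7 -76.3 F [1.1 1.7 0.4] gap 0.0143
```

Call:
step_arm([
  [0,0,0,-0.003,0,0,0],
  [0,0,0,-0.006,0,0,0],
  [0,0,0,-0.008,0,0,0],
  [0,0,0,-0.008,0,0,0],
  [0,0,0,-0.008,0,0,0],
  [0,0,0,-0.01,0,0,0],
  [0,0,0,-0.02,0,0,0],
  [0,0,0,0,0,0,0],
])

```text
time_s: 73.62
eef_pos: [0.4331, 0.3263, 0.2134]
eef_rot: [[0.719, 0.695, 0.001], [0.695, -0.719, 0.002], [0.002, -0.001, -1.0]]
force: [0.2, 0.4, -2.5]
finger_gap: 0.0147
gripper_force: 29.8
```

```bash
python3 -c "
from h import *
plan(.43,.165,.0615,-46)"
```

```text
az -45.97->-46: rz total 0.03 = 1 x 0.03; shift tool x -0.1143 y 0.1138 (3 x -0.0381 0.0379) z 0.1519
tilt [0.07 0.11] pos [0.4331 0.3263 0.2134] t 73.62 j7 -79.9 F [ 0.2  0.4 -2.5] gap 0.0147
```

Call:
step_arm([
  [0,-0.0381,0.0379,0,0,0,0],
  [0,-0.0381,0.0379,0,0,0,0],
  [0,-0.0381,0.0379,0,0,0,0],
  [0,0,0,0,0,0,0],
  [0,0,0,0,0,0,0],
])

```text
time_s: 74.25
eef_pos: [0.4292, 0.165, 0.2119]
eef_rot: [[0.719, 0.695, -0.0], [0.695, -0.719, 0.0], [0.0, -0.0, -1.0]]
force: [0.3, 0.1, -1.5]
finger_gap: 0.0147
gripper_force: 29.9
```

Run:
```python
from h import *
plan(.43,.165,.0605,-46)
t=[]
for n in('top','scene'):
    P=[snap(n) for _ in range(5)]; im=np.mean([p['color'].astype(float) for p in P],0); p=P[-1]
    w=32; u,v=map(int,proj(p,(.46,.35,.11)))
    t.append(cv2.resize(im[v-w:v+w,u-w:u+w].clip(0,255).astype(np.uint8),(400,400),interpolation=cv2.INTER_CUBIC))
cv2.imwrite('pics/s3.png',np.hstack(t)[:,:,::-1])
```

```text
az -45.98->-46: rz total 0.02 = 1 x 0.02; shift tool x 0.0006 y 0.0005 (1 x 0.0006 0.0005) z 0.1514
tilt [-0.01  0.03] pos [0.4292 0.165  0.2119] t 74.25 j7 -71.6 F [ 0.3  0.1 -1.5] gap 0.0147
```

View pics/s3.png

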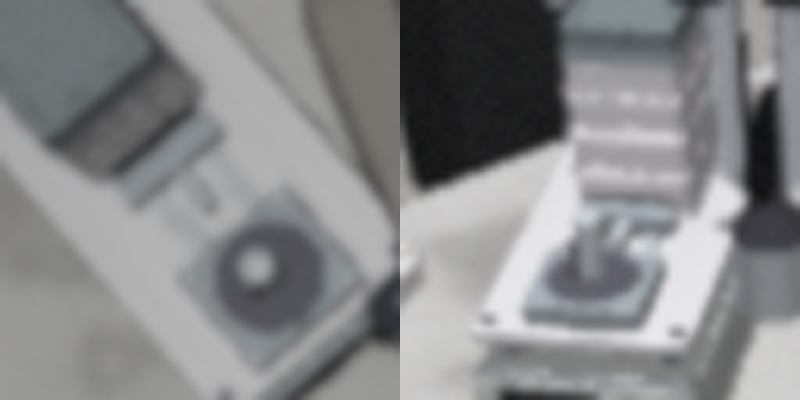

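Call:
step_arm([
  [0,0,0,0.05,0,0,0],
  [0,0,0,0.05,0,0,0],
  [0,0,0,0.04,0,0,0],
  [0,0,0,0.009,0,0,0],
  [0,0,0,0.002,0,0,0],
  [0,0,0,0,0,0,0],
  [0,0,0,0,0,0,0],
])

```text
time_s: 75.62
eef_pos: [0.4299, 0.1652, 0.0622]
eef_rot: [[0.719, 0.695, 0.001], [0.695, -0.719, 0.002], [0.002, -0.0, -1.0]]
force: [-0.0, -0.4, -1.8]
finger_gap: 0.0151
gripper_force: 29.9
```

Call:
step_arm([
  [0,0,0,0.002,0,0,0],
  [0,0,0,0.001,0,0,0],
  [0,0,0,0,0,0,0],
  [0,0,0,0,0,0,0],
])

```text
time_s: 76.12
eef_pos: [0.4303, 0.1654, 0.0589]
eef_rot: [[0.719, 0.695, 0.001], [0.695, -0.719, 0.002], [0.002, -0.0, -1.0]]
force: [-0.5, 1.4, 14.0]
finger_gap: 0.0145
gripper_force: 30.0
```

Standing on the bench (14 N). Ease, release, rise.

Call:
step_arm([
  [0,0,0,-0.0005,0,0,0],
  [20,0,0,0,0,0,0],
  [40,0,0,0,0,0,0],
  [70,0,0,0,0,0,0],
  [100,0,0,0,0,0,0],
  [100,0,0,0,0,0,0],
  [100,0,0,-0.03,0,0,0],
  [100,0,0,-0.05,0,0,0],
  [100,0,0,-0.06,0,0,0],
  [100,0,0,-0.06,0,0,0],
  [100,0,0.04,-0.03,0,0,0],
  [100,0,0,0,0,0,0],
  [100,0,0,0,0,0,0],
])

```text
time_s: 77.75
eef_pos: [0.4566, 0.136, 0.2879]
eef_rot: [[0.719, 0.695, -0.001], [0.695, -0.719, -0.0], [-0.001, -0.0, -1.0]]
force: [-0.4, 0.4, -0.5]
finger_gap: 0.094
gripper_force: 0.0
```

Run:
```python
from h import *
plan(.43,.165,.2,-46)
p=snap('scene'); cv2.imwrite('pics/f.png',cv2.resize(p['color'][150:390,190:510],(800,600),interpolation=cv2.INTER_CUBIC)[:,:,::-1])
```

```text
az -45.98->-46: rz total 0.02 = 1 x 0.02; shift tool x 0.0011 y -0.0393 (1 x 0.0011 -0.0393) z 0.0879
tilt [-0.05 -0.02] pos [0.4566 0.136  0.2879] t 77.75 j7 -70.0 F [-0.4  0.4 -0.5] gap 0.094
```

View pics/f.png

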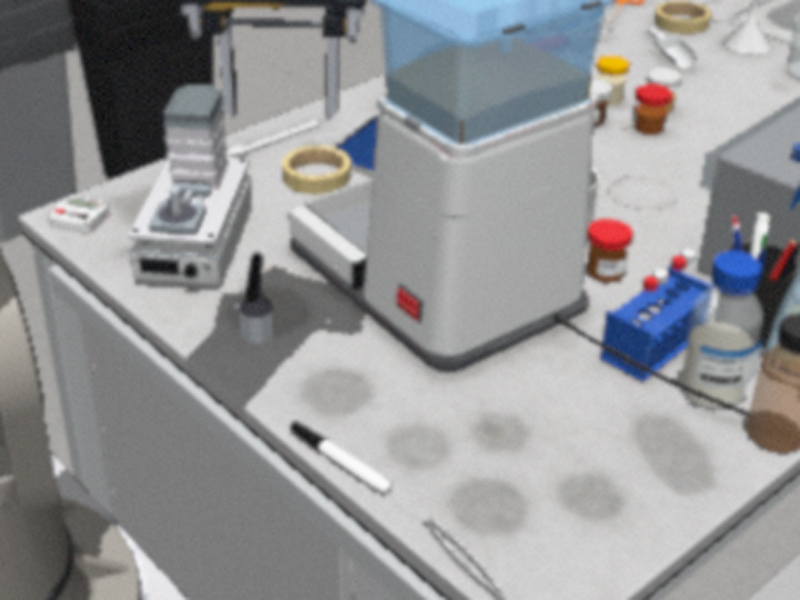

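Call:
step_arm([
  [100,0,-0.04,0,0,0,0],
  [100,0,0,-0.05,0,0,0],
  [100,0,0,0,0,0,0],
  [100,0,0,0,0,0,0],
])

```text
time_s: 78.3
eef_pos: [0.4287, 0.1648, 0.3376]
eef_rot: [[0.719, 0.695, -0.001], [0.695, -0.719, -0.001], [-0.001, -0.0, -1.0]]
force: [-0.6, 0.1, 0.3]
finger_gap: 0.094
gripper_force: 0.0
```

```bash
python3 -c "
from h import *
print(readout.state()['force'].round(1)); print(finish_job())"
```

```text
[-0.6  0.1  0.3]
the job is handed in; nothing more can be done
None
```

Handed in at 78 s: all four blocks and the cover seated on the nest, the clamp turned clockwise until the torque climbed at the stop, and the handle stood upright on the bench; `finish_job()` returned no verdict.

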